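Pack the rework nozzles into their case in the same order

TASK

Open the clear-lidded case, move the four hot-air nozzles from the open rack into the case's four bays so that they stand upright, each in the middle of its bay, in the same left-to-right order as they had in the rack, and then shut the lid fully. Leave the phone, the solder reel and the flux bottle where they are.

Things in the scene. Friction and masses are not known exactly. Their poses are not given: they have to be found in the camera images.
- nozzle_22: Steel hot-air rework nozzle standing upright: a square hood 22 x 22 mm, 20 mm tall, below a round neck of 18 mm diameter that is centred on it and clear to grip from 25 to 58 mm above the origin (58 mm is the top). Told from the other three by its hood size. Origin: centre of its underside; z up along the neck. About 50 g, varies.
- nozzle_29: Steel hot-air rework nozzle standing upright: a square hood 29 x 29 mm, 20 mm tall, below a round neck of 18 mm diameter that is centred on it and clear to grip from 25 to 58 mm above the origin (58 mm is the top). Told from the other three by its hood size. Origin: centre of its underside; z up along the neck. About 60 g, varies.
- nozzle_36: Steel hot-air rework nozzle standing upright: a square hood 36 x 36 mm, 20 mm tall, below a round neck of 18 mm diameter that is centred on it and clear to grip from 25 to 58 mm above the origin (58 mm is the top). Told from the other three by its hood size. Origin: centre of its underside; z up along the neck. About 75 g, varies.
- nozzle_44: Steel hot-air rework nozzle standing upright: a square hood 44 x 44 mm, 20 mm tall, below a round neck of 18 mm diameter that is centred on it and clear to grip from 25 to 58 mm above the origin (58 mm is the top). Told from the other three by its hood size. Origin: centre of its underside; z up along the neck. About 90 g, varies.
- rack: Fixed dark steel rack left or right of the case, base 100 (x) x 262 (y) x 10 mm on a 2 mm mat. Origin: centre of underside, z up, x away from the robot, y to its left (case alike, within 0.1 rad). One nozzle stands in each of four places, y = -96, -32, 32, 96 mm, x = 0, in any order, on the base's top (10 mm above the origin), between fences 8 mm high.
- case: Fixed grey case under a clear lid, 124 (x) x 262 (y) x 70 mm, walls and floor 5 mm, on the mat beside the rack, about in line with it, centres some 300 mm apart. Origin: centre of underside, axes as the rack's. Four bays, centres y = -96, -32, 32, 96 mm, x = 0, floor 5 mm above the origin, each 114 x 60 mm, parted by ribs 3 mm thick, 20 mm high. Bays count along y as the rack's places do.
- lid (a joint): Angle of the clear lid (5 mm thick): 0 shut, opens upward to 1.75 rad, starts at 0 to 0.3. Stiff hinge: stays where left, 3 N at the handle moves it. Hinge line along the case's y at x = 62, z = 70.5 mm in the case's frame. Handle: black bar, 11 mm thick, 100 mm long along y, axis 35 mm above the lid; lid shut, its middle is at x = -32, y = 0, z = 110.5 mm in the case's frame. It turns along.
- phone: Loose black phone lying flat, 150 x 74 x 8 mm, beyond the mat; bystander. Origin: centre of its underside.
- reel: Loose solder reel standing on its flange, 58 mm diameter, 45 mm tall, beyond the mat; bystander. Origin: centre of its underside.
- flux_bottle: Loose amber flux bottle, 40 mm diameter, 100 mm tall, beyond the mat; bystander. Origin: centre of its underside.

How it is judged:
By the outcome, as a careful person would: the job done as asked, in the order asked, and still so for the second after the job is handed in, with the robot touching nothing.
It also fails if it takes over 125 s, if anything falls off the work surface, if the arm or the gripper's body presses on something with over 40 N, if the wrist force passes 120 N, or if a joint passes its speed limit or range.

ROBOT

A 6-joint arm with a two-finger parallel gripper is mounted at the origin on the work surface. World frame = base frame: x ahead of the robot, y to its left, z up, the work surface at z = 0. Lengths are in mm, angles in rad, forces in N, time in s.
With the tool pointing down it reaches from about 275 to 1000 mm from the base axis. Payload 8.4 kg.
Tool frame: the origin (TCP) lies on the mounting face of the last link; the fingertips stand 173 mm ahead of it and the grasp point (between the pads) lies 155 mm ahead of it; z points along the fingers, y is the direction in which the jaws open and shut (so a half turn about z gives the same grasp; the last joint's range is limited). The gripper opens to 85 mm and grips with 20 to 120 N. Pads are 22 mm wide; open, the fingers measure 114 mm over their backs; the gripper's body (76 mm by 85 mm) begins 54 mm behind the grasp point. The pads swing forward as they close: fully open they stand 13 mm farther back than shut.
Start: joints at [1.157, 0.353, 1.633, -0, 1.155, -0.002], TCP at [250.162, 572.755, 404.681] pointing down, gripper open.
Joint ranges: [-2.63, 2.63], [-0.92, 2.1], [0.06, 2.66], [-1.3, 4.44], [0, 2.69], [-3.02, 3.02]. Speed limits (rad/s): [2.22, 2.22, 2.79, 3.14, 3.14, 3.14].

INTERFACE

Orientations are given as [roll, pitch, yaw] about the fixed x, y, z axes, in that order (R = Rz(yaw) Ry(pitch) Rx(roll)).
In Python, from rig import readout, imaging, ticket gives the robot as it stands.
- The arm moves only by the tool step_arm, never from a script. Its argument "deltas" is a list of rows, each an object with "translation": the shift along the tool's x, y, z in cm, a list of three; "rot": the turn, a rotation vector about the tool's x, y, z in rad, a list of three. In form: [{"translation": [x, y, z], "rot": [rx, ry, rz]}, ...]. A call has 1 to 8 rows; each row is the pose to reach, as a shift and turn from the pose commanded when the call began, along the tool's axes at that moment; what a row does not reach only later rows make up. A row lasts 1/8 s, in which the tool goes at most 62.5 mm and 10.7 degrees, less where a joint would pass 70% of its speed; a pose out of reach is approached as far as the arm can. A call with a gripper value outside its range is refused whole. "grip" is the closure in counts, from 0 (fully open) to 255 (shut), set as the call begins (left out, the last holds). The fingers move at their own pace and stop on an object; "squeeze" is the grip in N (left out, the last holds). Time passes only in rows, so rows that repeat a pose let the fingers close. It gives the time, the measured TCP pose, the force and the opening at its end, in the units of the state.
- readout.sense(): the state, without advancing time (a new reading comes with each control period).
- imaging.grab_frame(name): name is "side" or "top" or "wrist"; returns a dict with "image" (420x560x3 uint8, red, green, blue), "camera_matrix" (3x3 intrinsics, pixels), "k1" (the pictures are not rectified: a ray, as slopes to the right and down, at radius r is drawn at 1 + k1 r^2 times it, then the intrinsics apply), "world_to_cam" (4x4, takes a point from world to camera coordinates). Camera axes: x right, y up, looking along -z (the intrinsics and any distortion apply to the point x, -y, -z); pixel columns grow to the right and rows downward; lengths in mm; the calibration is good to about 2 mm. A picture is of the moment at which its call begins. There is no depth.
- ticket.sign_off(): hands the job in, once; it reports no verdict.
The state is a dict: "clock": time; "qpos": joint angles; "qvel": joint speeds; "joint_efforts": joint torques, N m; "eef_pos": TCP position; "tcp_rot": TCP orientation; "contact_force": force on the tool from outside, world axes, zero at the start; "wrist_torque": the same for the moment, N m; "opening": opening from 0.0 (shut) to 1.0 (fully open).
Only numpy, scipy, OpenCV 4.12 (cv2) and the standard library are available. Lean on these libraries where they do the work, as an engineer would, in place of code of your own. Each camera call takes 0.05 s, during which the arm holds its last target.

## Working session

There is one attempt and no reset: what is moved stays moved. The work goes in short steps, Python scripts to look and compute and a tool call to move; the robot and the scene stay as the last step left them, time stands still between calls to the robot, and variables do not carry over. Pictures are saved under pics/ and viewed, and the job is handed in when it is done.

Besides the shell and the picture viewer there is one more tool, called after "Emit:" in YAML: its name, and indented under it one key for each argument. step_arm: Moves the arm, as the interface text tells. Its arguments: {"type":"object","properties":{"deltas":{"type":"array","items":{"type":"object","properties":{"translation":{"type":"array","items":{"type":"number"}},"rot":{"type":"array","items":{"type":"number"}}}}},"grip":{"type":"number"},"squeeze":{"type":"number"}},"required":["deltas"]}

```bash
ls; mkdir -p pics
python3 - <<'E'
from rig import readout, imaging
import cv2
print(readout.sense())
for n in("side","top","wrist"):
    f=imaging.grab_frame(n); cv2.imwrite(f"pics/{n}0.png",f["image"][:,:,::-1]); print(n,f["camera_matrix"],f["k1"],f["world_to_cam"])
E
```

```text
pics
{'clock': 0.0, 'qpos': array([ 1.15661235e+00,  3.53632982e-01,  1.63413542e+00,  3.26506637e-05,
        1.15520994e+00, -2.41118346e-03]), 'qvel': array([ 5.44656158e-04, -4.39522769e-04, -1.36352741e-04, -1.00170975e-03,
        1.31029207e-03,  1.96607346e-05]), 'joint_efforts': array([ 1.60943488e-03, -6.05253053e+01, -3.42067838e+01,  1.21258527e-04,
        9.37673118e-03, -7.44152601e-06]), 'eef_pos': array([250.05214867, 572.5382913 , 403.97044305]), 'tcp_rot': array([-3.14020705e+00, -3.31941763e-05,  2.72980663e+00]), 'contact_force': array([0.27989785, 0.00072331, 0.20488044]), 'wrist_torque': array([-0.03444481,  0.08527135,  0.0233833 ]), 'opening': 1.000878862756228}
side [[442.61024437   0.         274.96914018]
 [  0.         442.61024437 212.42274027]
 [  0.           0.           1.        ]] -0.09460703006268328 [[ 8.85729000e-01 -4.63795685e-01  1.94345629e-02 -5.41246988e+02]
 [ 3.14357055e-01  6.30093292e-01  7.10043721e-01 -2.80423193e+02]
 [-3.41560801e-01 -6.22796923e-01  7.03889347e-01 -7.81627352e+02]
 [ 0.00000000e+00  0.00000000e+00  0.00000000e+00 
[... 161 characters left out ...]
98692228 [[-1.33758870e-01 -9.91011836e-01  2.02641057e-03  9.52656650e+01]
 [ 9.70470100e-01 -1.30571572e-01  2.02827141e-01 -6.34159731e+02]
 [-2.00739505e-01  2.90965001e-02  9.79212461e-01 -1.13642566e+03]
 [ 0.00000000e+00  0.00000000e+00  0.00000000e+00  1.00000000e+00]]
wrist [[378.20360522   0.         275.55580197]
 [  0.         378.20360522 205.27784173]
 [  0.           0.           1.        ]] -0.10343012277993985 [[ 4.01192647e-01  9.15993109e-01 -1.04110441e-03 -6.24542252e+02]
 [-8.65755637e-01  3.78817586e-01 -3.27054144e-01  4.25986680e+01]
 [-2.99184954e-01  1.32113060e-01  9.45005028e-01 -3.80728319e+02]
 [ 0.00000000e+00  0.00000000e+00  0.00000000e+00  1.00000000e+00]]
```

View pics/side0.png

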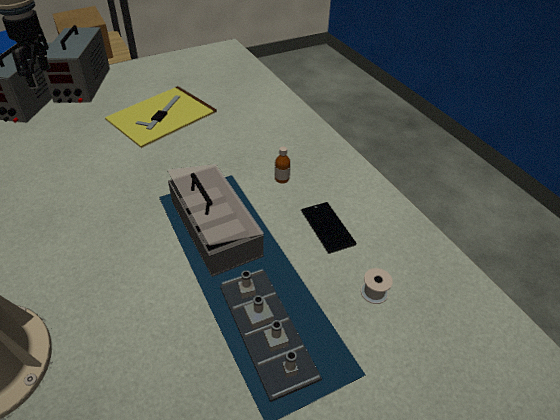

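View pics/top0.png

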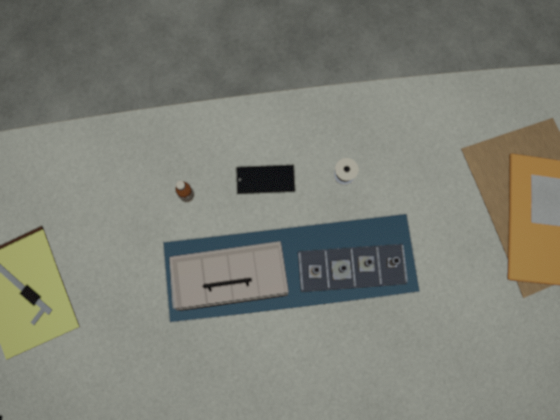

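View pics/wrist0.png

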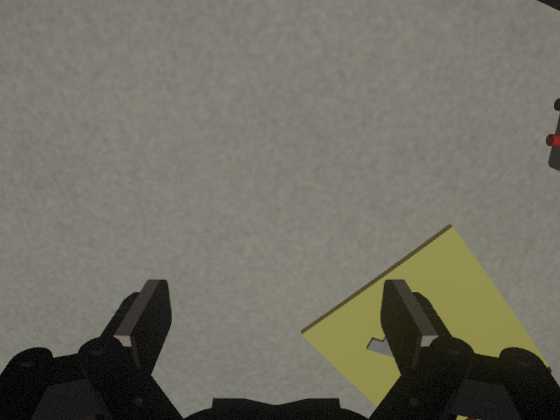

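```bash
cat > h.py <<'E'
import numpy as np, cv2
from rig import readout, imaging
def grab(n,save=None):
    f=imaging.grab_frame(n)
    if save: cv2.imwrite(f"pics/{save}.png",f["image"][:,:,::-1])
    return f
def proj(f,P):
    P=np.atleast_2d(np.asarray(P,float)); W=f["world_to_cam"]
    c=P@W[:3,:3].T+W[:3,3]; q=np.c_[c[:,0],-c[:,1],-c[:,2]]
    s=q[:,:2]/q[:,2:]; r2=(s**2).sum(1,keepdims=True); s=s*(1+f["k1"]*r2)
    K=f["camera_matrix"]; return s*[K[0,0],K[1,1]]+K[:2,2]
def rays(f,uv):
    uv=np.atleast_2d(np.asarray(uv,float)).reshape(-1,1,2)
    s=cv2.undistortPoints(uv,f["camera_matrix"],np.array([f["k1"],0,0,0.]),None,None,None) if 0 else None
    K=f["camera_matrix"]; d=(uv[:,0]-K[:2,2])/[K[0,0],K[1,1]]
    s=d.copy()
    for _ in range(30): s=d/(1+f["k1"]*(s**2).sum(1,keepdims=True))
    W=f["world_to_cam"]; D=np.c_[s[:,0],-s[:,1],-np.ones(len(s))]@W[:3,:3]
    return -W[:3,:3].T@W[:3,3], D
def onz(f,uv,z):
    o,D=rays(f,uv); return o+D*((z-o[2])/D[:,2])[:,None]
def tri(fs,uvs):
    A=np.zeros((3,3));b=np.zeros(3);L=[]
    for f,uv in zip(fs,uvs):
        o,D=rays(f,uv); d=D[0]/np.linalg.norm(D[0]); M=np.eye(3)-np.outer(d,d); A+=M;b+=M@o; L.append((M,o))
    p=np.linalg.solve(A,b); return p,[round(float(np.linalg.norm(M@(p-o))),1) for M,o in L]
E
python3 - <<'E'
from h import *
import pickle
t=grab("top");s=grab("side"); pickle.dump((t,s),open("ts0.pkl","wb"))
c=t["image"][200:330,155:425,::-1]; cv2.imwrite("pics/topc.png",cv2.resize(c,None,fx=2.96,fy=2.96,interpolation=cv2.INTER_CUBIC))
c=s["image"][150:420,150:380,::-1]; cv2.imwrite("pics/sidec.png",cv2.resize(c,None,fx=2.2,fy=2.2,interpolation=cv2.INTER_CUBIC))
E
```

```text
(no output)
```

View pics/topc.png

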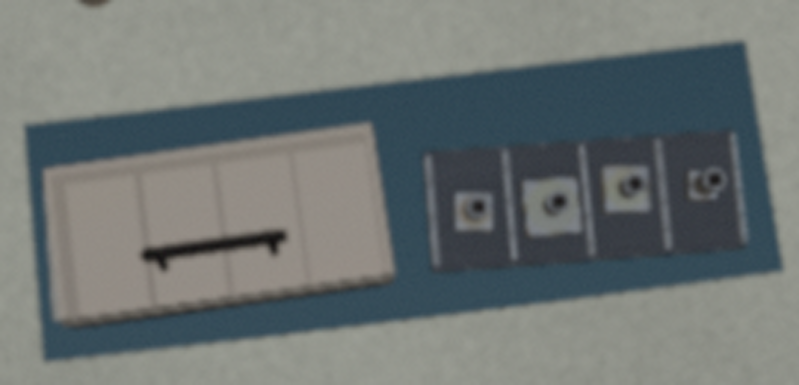

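View pics/sidec.png

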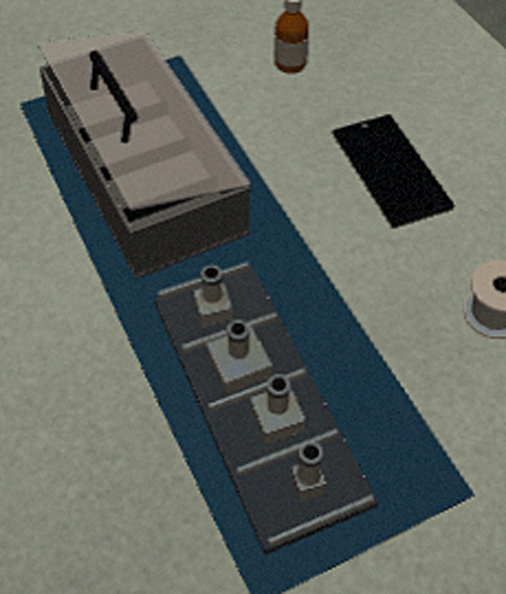

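Run:
```python
from h import *
import pickle
t,s=pickle.load(open("ts0.pkl","rb")); np.set_printoptions(precision=1,suppress=True)
T=lambda u,v:(155+(u+.5)/2.96-.5,200+(v+.5)/2.96-.5)
S=lambda u,v:(150+(u+.5)/2.2-.5,150+(v+.5)/2.2-.5)
# nozzles tops by dark hole
for a,b in zip([(478,207),(556,202),(632,186),(713,180)],[(211,272),(238,327),(278,382),(310,452)]):
    print("noz",*tri([t,s],[T(*a),S(*b)]), onz(t,T(*a),70)[0],onz(s,S(*b),70)[0])
for a,b in [((148,254),(95,58)),((285,236),(128,122))]:
    print("handle",*tri([t,s],[T(*a),S(*b)]))
# rack mask
def rect(img,mask):
    c=max(cv2.findContours(mask,cv2.RETR_EXTERNAL,cv2.CHAIN_APPROX_NONE)[0],key=cv2.contourArea)
    return c
hsv=cv2.cvtColor(t["image"],cv2.COLOR_RGB2HSV)
print(t["image"][275,310],t["image"][230,320],t["image"][300,350],t["image"][265,332])
for nm,b in dict(matA=(25,125),matB=(744,43),matC=(781,269),matD=(45,359)).items(): print(nm,onz(t,T(*b),2)[0])
for nm,b in dict(rA=(427,152),rB=(735,132),rC=(745,248),rD=(433,270)).items(): print(nm,onz(t,T(*b),16)[0])
for nm,b in dict(rD_side=(266,550),rC=(378,505),rB=(250,265),rA=(158,295)).items(): print(nm,onz(s,S(*b),12)[0])
for nm,b in dict(caseNearR=(137,272),caseFarR=(248,233)).items(): print(nm,onz(s,S(*b),2)[0])
for nm,b in dict(caseNearRtop=(131,230),far=(248,190),nearL=(42,72)).items(): print(nm,onz(s,S(*b),72)[0])
```

```text
noz [505.8 -74.   69.5] [0.5, 0.5] [505.2 -73.8  70. ] [506.2 -74.4  70. ]
noz [ 501.6 -136.    68.1] [0.8, 0.8] [ 500.7 -135.5   70. ] [ 501.9 -137.3   70. ]
noz [ 506.4 -198.4   68.2] [1.4, 1.4] [ 504.8 -197.6   70. ] [ 507.3 -199.6   70. ]
noz [ 501.  -263.9   67.1] [0.3, 0.3] [ 500.4 -263.    70. ] [ 500.5 -265.2   70. ]
handle [498.  180.9 127.1] [0.1, 0.1]
handle [495.7  78.3 127.7] [2.2, 2.2]
[124 127 131] [46 71 83] [ 90 100 103] [108 113 117]
matA [630.3 288.1   2. ]
matB [ 618.9 -329.1    2. ]
matC [ 424.2 -325.4    2. ]
matD [433.8 290.7   2. ]
rA [560.9 -44.1  16. ]
rB [ 542.3 -303.    16. ]
rC [ 445.5 -294.1   16. ]
rD [464.  -35.1  16. ]
rD_side [ 446.7 -297.5   12. ]
rC [ 543.2 -306.    12. ]
rB [560.6 -42.8  12. ]
rA [467.5 -35.7  12. ]
caseNearR [462.2   5.7   2. ]
caseFarR [580.4   1.3   2. ]
caseNearRtop [460.4   0.5  72. ]
far [578.2  -3.2  72. ]
nearL [456.1 249.   72. ]
```

```bash
cat >> h.py <<'E'
from scipy.spatial.transform import Rotation as Rn
np.set_printoptions(precision=3,suppress=True)
def delta(pos,yaw,grasp=False,pitch=0.0):
    """pos = desired TCP (or grasp point) world mm; tool down w/ yaw"""
    s=readout.sense(); R0=Rn.from_euler('xyz',s["tcp_rot"]); R1=Rn.from_euler('xyz',[np.pi,pitch,yaw])
    p=np.array(pos,float)
    if grasp: p=p-R1.as_matrix()[:,2]*155
    d=R0.inv().apply(p-s["eef_pos"])/10; r=(R0.inv()*R1).as_rotvec()
    print("t",s["clock"],"cur",s["eef_pos"].round(1),"gp",(s["eef_pos"]+R0.as_matrix()[:,2]*155).round(1),s["tcp_rot"].round(3),"F",s["contact_force"].round(1),"op",round(s["opening"],3))
    print("cm",d.round(2),"rot",r.round(3))
E
python3 -c "
from h import *
delta([497,129.6,215],1.54,True)"
```

```text
t 0.25 cur [250.1 572.6 404.3] gp [250.1 572.6 249.3] [-3.141  0.     2.73 ] F [-0.9 -0.3 -0.4] op 0.998
cm [-40.36 -30.72   3.45] rot [-0.001  0.     1.19 ]
```

Emit:
step_arm:
  deltas:
    - {"translation": [-5,-3.8,0.5],"rot": [0,0,0.15]}
    - {"translation": [-10,-7.6,1],"rot": [0,0,0.3]}
    - {"translation": [-15,-11.4,1.5],"rot": [0,0,0.45]}
    - {"translation": [-20,-15.2,2],"rot": [0,0,0.6]}
    - {"translation": [-25,-19,2.5],"rot": [0,0,0.75]}
    - {"translation": [-30,-22.8,3],"rot": [0,0,0.9]}
    - {"translation": [-35,-26.6,3.4],"rot": [0,0,1.05]}
    - {"translation": [-40.4,-30.7,3.4],"rot": [0,0,1.19]}
  grip: 80

```text
clock: 1.25
eef_pos: [493.9, 135.4, 370.6]
tcp_rot: [3.142, -0.0, 1.535]
contact_force: [1.4, -0.4, 0.8]
opening: 0.687
```

```bash
python3 -c "
from h import *
grab('wrist','w1')
delta([497,129.6,127],1.54,True)"
```

```text
t 1.3 cur [496.7 130.4 370.9] gp [497.1 129.9 215.9] [3.139 0.003 1.527] F [ 2.8 -4.3  0.9] op 0.683
cm [-0.05  0.01  8.89] rot [ 0.003  0.003 -0.013]
```

View pics/w1.png

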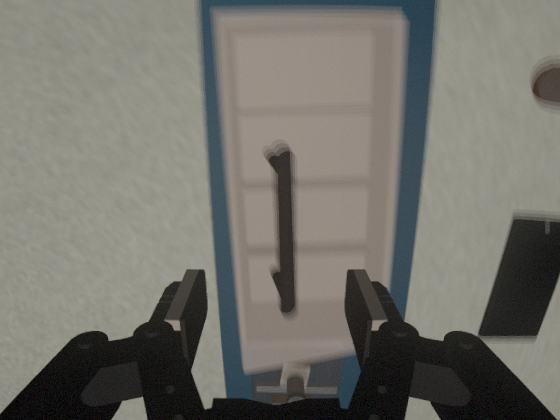

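```bash
python3 -c "
from h import *
f=grab('wrist','w2')
print(onz(f,[(285,152),(287,306)],127))
print(proj(f,[[497,130,127],[497,180,127],[497,80,127]]))
delta([497,129.6,127],1.54,True)"
```

```text
[[505.433 172.187 127.   ]
 [502.987  69.413 127.   ]]
[[273.669 221.542]
 [269.51  139.005]
 [277.275 292.689]]
t 1.35 cur [495.4 132.9 370.8] gp [495.7 132.7 215.8] [3.14  0.001 1.531] F [ 0.1  1.  -0.4] op 0.684
cm [-0.31  0.16  8.88] rot [ 0.001  0.001 -0.009]
```

View pics/w2.png

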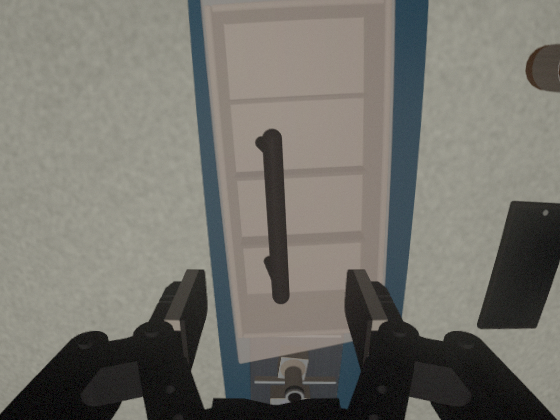

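Emit:
step_arm:
  deltas:
    - {"translation": [0,0.1,2],"rot": [0,0,0]}
    - {"translation": [0,0.1,4],"rot": [0,0,0]}
    - {"translation": [0,0.1,6],"rot": [0,0,0]}
    - {"translation": [0,0.1,7.5],"rot": [0,0,0]}
    - {"translation": [0,0.1,8.9],"rot": [0,0,0]}
    - {"translation": [0,0.1,8.9],"rot": [0,0,0]}

```text
clock: 2.1
eef_pos: [493.9, 137.4, 280.8]
tcp_rot: [-3.14, 0.0, 1.54]
contact_force: [0.4, -0.6, 0.6]
opening: 0.682
```

Emit:
step_arm:
  deltas:
    - {"translation": [0,0,0],"rot": [0,0,0]}
    - {"translation": [0,0,0],"rot": [0,0,0]}
    - {"translation": [0,0,0],"rot": [0,0,0]}
    - {"translation": [0,0,0],"rot": [0,0,0]}
  grip: 255
  squeeze: 20

```text
clock: 2.6
eef_pos: [495.3, 137.4, 282.4]
tcp_rot: [3.138, -0.001, 1.54]
contact_force: [5.4, -0.6, -2.2]
opening: 0.121
```

```bash
python3 -c "
from h import *
grab('side','s3')
delta([497,129.6,127],1.54,True)"
```

```text
t 2.65 cur [495.3 137.4 282.4] gp [495.9 137.5 127.4] [ 3.138 -0.001  1.54 ] F [ 5.1 -0.3 -2.1] op 0.117
cm [-0.78  0.19  0.04] rot [ 0.003 -0.001  0.   ]
```

View pics/s3.png

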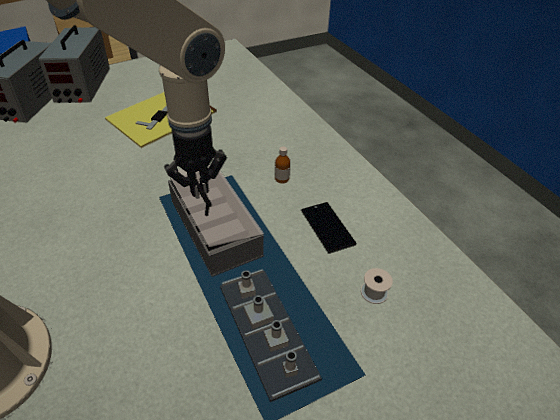

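Emit:
step_arm:
  deltas:
    - {"translation": [0,0.55,-0.75],"rot": [0,0,0]}
    - {"translation": [0,1.2,-1.5],"rot": [0,0,0]}
    - {"translation": [0,1.75,-2.05],"rot": [0,0,0]}
    - {"translation": [0,2.3,-2.5],"rot": [0,0,0]}
    - {"translation": [0,2.95,-2.97],"rot": [0,0,0]}
    - {"translation": [0,3.6,-3.4],"rot": [0,0,0]}

```text
clock: 3.4
eef_pos: [529.3, 137.1, 315.8]
tcp_rot: [-3.138, -0.002, 1.539]
contact_force: [-6.3, 10.3, 2.2]
opening: 0.119
```

```bash
python3 -c "
from h import *
grab('side','s4')
delta([497,129.6,127],1.54,True)"
```

```text
t 3.45 cur [530.2 137.2 316.5] gp [529.9 137.5 161.5] [-3.14  -0.002  1.539] F [-5.6  7.8  4.3] op 0.12
cm [-0.87 -3.28  3.45] rot [-0.002 -0.002 -0.001]
```

View pics/s4.png

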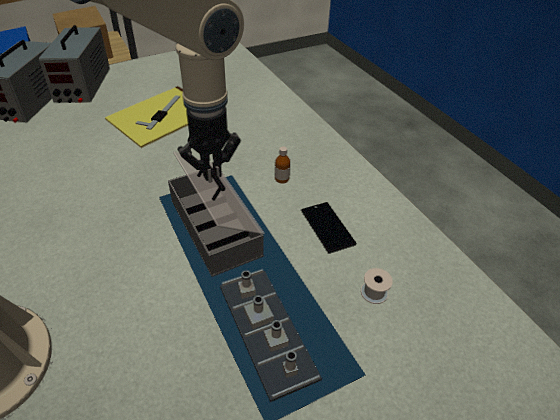

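Emit:
step_arm:
  deltas:
    - {"translation": [0,0.7,-0.36],"rot": [0,0,0]}
    - {"translation": [0,1.4,-0.66],"rot": [0,0,0]}
    - {"translation": [0,2.35,-0.98],"rot": [0,0,0]}
    - {"translation": [0,3.1,-1.15],"rot": [0,0,0]}
    - {"translation": [0,3.85,-1.27],"rot": [0,0,0]}
    - {"translation": [0,4.6,-1.33],"rot": [0,0,0]}
    - {"translation": [0,5.4,-1.33],"rot": [0,0,0]}
    - {"translation": [0,5.4,-1.33],"rot": [0,0,0]}

```text
clock: 4.45
eef_pos: [584.4, 135.4, 329.3]
tcp_rot: [-3.142, -0.002, 1.54]
contact_force: [-0.4, 5.7, -0.3]
opening: 0.121
```

```bash
python3 -c "
from h import *
grab('side','s5')
delta([497,129.6,127],1.54,True)"
```

```text
t 4.5 cur [584.3 135.4 329.3] gp [584.3 135.7 174.3] [ 3.141 -0.002  1.54 ] F [-0.4  7.7 -0.9] op 0.119
cm [-0.86 -8.71  4.73] rot [ 0.    -0.002 -0.   ]
```

View pics/s5.png

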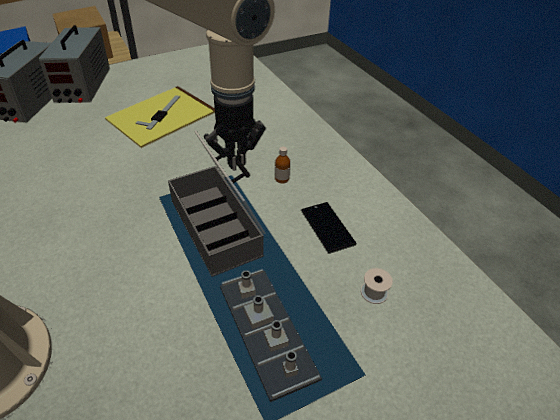

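Emit:
step_arm:
  deltas:
    - {"translation": [0,0.5,0.02],"rot": [0,0,0]}
    - {"translation": [0,1.0,0.08],"rot": [0,0,0]}
    - {"translation": [0,1.5,0.16],"rot": [0,0,0]}
    - {"translation": [0,2.0,0.26],"rot": [0,0,0]}

```text
clock: 5.0
eef_pos: [603.7, 134.9, 326.7]
tcp_rot: [-3.14, -0.002, 1.54]
contact_force: [-2.2, 6.2, -0.1]
opening: 0.118
```

```bash
python3 -c "
from h import *
f=grab('wrist','w6')
f=grab('side');c=f['image'][90:290,120:320,::-1]; cv2.imwrite('pics/s6.png',cv2.resize(c,None,fx=3,fy=3))
delta([497,129.6,127],1.54,True)"
```

```text
t 5.1 cur [604.1 134.8 326.6] gp [604.  135.2 171.6] [-3.141 -0.002  1.54 ] F [-0.6  7.  -1.6] op 0.12
cm [ -0.87 -10.69   4.46] rot [-0.001 -0.002 -0.   ]
```

View pics/s6.png

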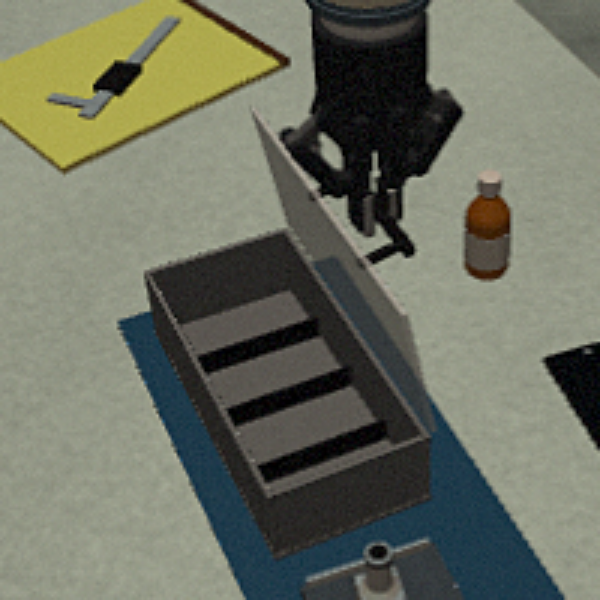

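View pics/w6.png

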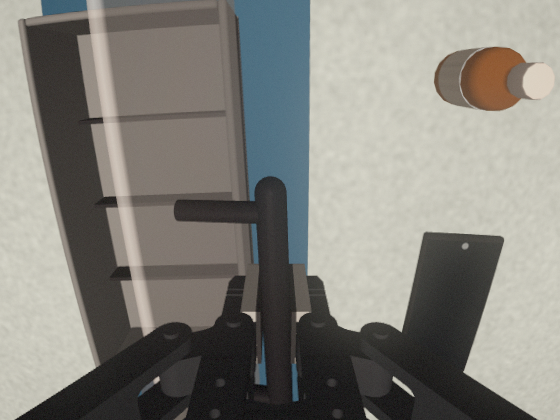

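Emit:
step_arm:
  deltas:
    - {"translation": [0,0,0],"rot": [0,0,0]}
    - {"translation": [0,0.2,0],"rot": [0,0,0]}
    - {"translation": [0,0.2,-1.5],"rot": [0,0,0]}
    - {"translation": [0,0.2,-4],"rot": [0,0,0]}
    - {"translation": [0,-1,-7],"rot": [0,0,0]}
    - {"translation": [0,-5,-9],"rot": [0,0,0]}
    - {"translation": [0,-9,-9],"rot": [0,0,0]}
    - {"translation": [0,-9,-9],"rot": [0,0,0]}
  grip: 195

```text
clock: 6.1
eef_pos: [512.2, 136.5, 417.8]
tcp_rot: [3.141, -0.0, 1.54]
contact_force: [0.6, -0.9, -0.2]
opening: 0.235
```

```bash
python3 -c "
from h import *
f=grab('side');c=f['image'][90:290,120:320,::-1]; cv2.imwrite('pics/s7.png',cv2.resize(c,None,fx=3,fy=3))
f=grab('top');c=f['image'][200:330,155:425,::-1]; cv2.imwrite('pics/t7.png',cv2.resize(c,None,fx=2.96,fy=2.96,interpolation=cv2.INTER_CUBIC))
delta([553,150,150],1.54,True)"
```

```text
t 6.2 cur [514.5 136.7 417.6] gp [514.8 136.8 262.6] [ 3.14 -0.    1.54] F [-1.2 -0.3 -0.5] op 0.232
cm [ 1.44  3.78 11.27] rot [ 0.002 -0.     0.   ]
```

View pics/s7.png

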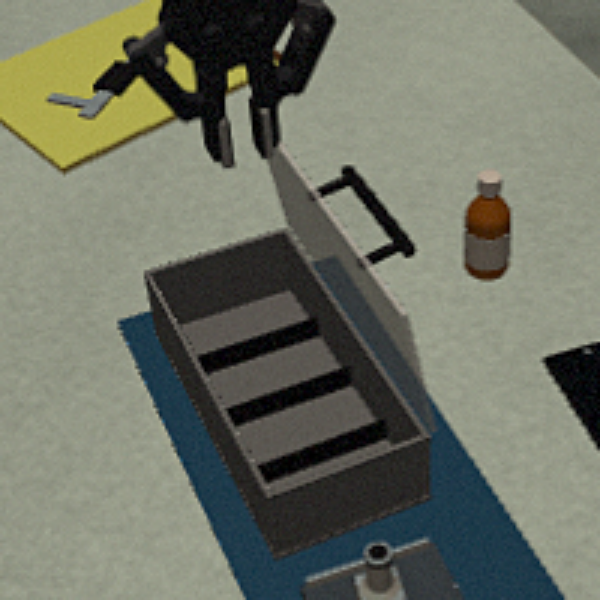

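View pics/t7.png

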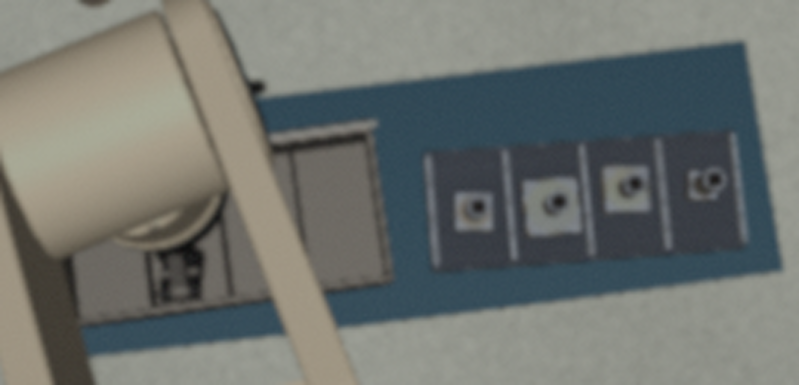

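Emit:
step_arm:
  deltas:
    - {"translation": [0,0,3],"rot": [0,0,0]}
    - {"translation": [0,0,6],"rot": [0,0,0]}
    - {"translation": [0,0,8.2],"rot": [0,0,0]}
    - {"translation": [0,1,8.2],"rot": [0,0,0]}
    - {"translation": [0,2.5,8.2],"rot": [0,0,0]}
    - {"translation": [0,3.5,8.2],"rot": [0,0,0]}
    - {"translation": [0,4.2,8.2],"rot": [0,0,0]}
    - {"translation": [0,5,8.2],"rot": [0,0,0]}
  grip: 255

```text
clock: 7.2
eef_pos: [564.6, 135.1, 334.7]
tcp_rot: [3.142, -0.0, 1.54]
contact_force: [-1.9, 0.3, 1.2]
opening: 0.003
```

Emit:
step_arm:
  deltas:
    - {"translation": [0,0.6,0],"rot": [0,0,0]}
    - {"translation": [0,1.2,0],"rot": [0,0,0]}
    - {"translation": [0,1.5,0],"rot": [0,0,0]}
    - {"translation": [0,1.5,0],"rot": [0,0,0]}

```text
clock: 7.7
eef_pos: [579.4, 134.6, 334.3]
tcp_rot: [3.141, 0.0, 1.54]
contact_force: [0.4, -0.8, 0.2]
opening: 0.001
```

```bash
python3 -c "
from h import *
f=grab('side');c=f['image'][90:290,120:320,::-1]; cv2.imwrite('pics/s8.png',cv2.resize(c,None,fx=3,fy=3))
delta([553,150,150],1.54,True)"
```

```text
t 7.75 cur [579.3 134.6 334.4] gp [579.4 134.5 179.4] [3.141 0.    1.54 ] F [-0.5  0.5 -0.4] op -0.002
cm [ 1.46 -2.68  2.94] rot [ 0.  0. -0.]
```

View pics/s8.png

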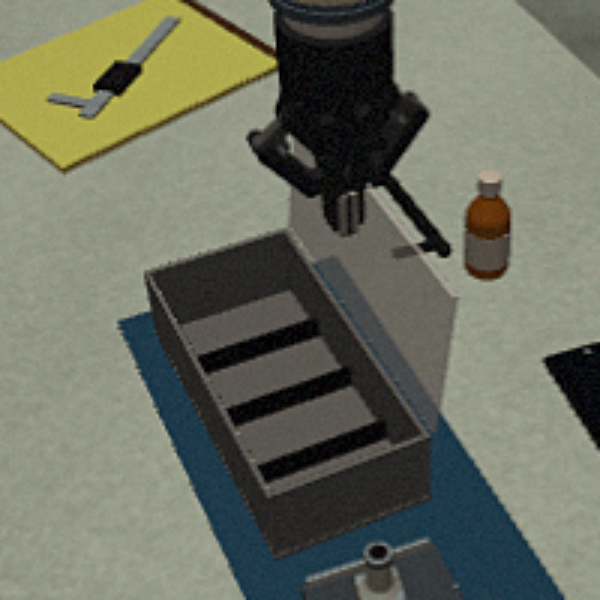

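Emit:
step_arm:
  deltas:
    - {"translation": [0,0.6,0],"rot": [0,0,0]}
    - {"translation": [0,0.6,0],"rot": [0,0,0]}
    - {"translation": [0,-3,0],"rot": [0,0,0]}
    - {"translation": [-3,-7,0],"rot": [0,0,0]}
    - {"translation": [-8,-7.5,0],"rot": [0,0,0]}
    - {"translation": [-14,-7.5,0],"rot": [0,0,0]}
    - {"translation": [-20,-7.5,0],"rot": [0,0,0]}
    - {"translation": [-26,-7.5,0],"rot": [0,0,0]}
  grip: 110

```text
clock: 8.75
eef_pos: [496.3, -124.9, 335.0]
tcp_rot: [3.14, 0.001, 1.54]
contact_force: [1.0, -0.0, 0.7]
opening: 0.57
```

```bash
python3 -c "
from h import *
delta([500.7,-264,190],1.52,True)"
```

```text
t 8.75 cur [ 496.3 -124.9  335. ] gp [ 496.5 -125.   180. ] [3.14  0.001 1.54 ] F [ 1.  -0.   0.7] op 0.57
cm [-13.89   0.87  -0.99] rot [0.002 0.001 0.02 ]
```

Emit:
step_arm:
  deltas:
    - {"translation": [-5,0.3,-0.5],"rot": [0,0,0.02]}
    - {"translation": [-10,0.6,-1],"rot": [0,0,0.02]}
    - {"translation": [-13.9,0.9,-1],"rot": [0,0,0.02]}
    - {"translation": [-13.9,0.9,-1],"rot": [0,0,0.02]}
    - {"translation": [-13.9,0.9,-1],"rot": [0,0,0.02]}

```text
clock: 9.38
eef_pos: [500.8, -261.9, 344.3]
tcp_rot: [-3.141, -0.0, 1.519]
contact_force: [-0.4, 0.2, -0.3]
opening: 0.572
```

```bash
python3 -c "
from h import *
import pickle
w=grab('wrist','w9'); s=grab('side','s9'); t=grab('top')
pickle.dump((t,s,w),open('tsw9.pkl','wb'))
c=t['image'][200:330,155:425,::-1]; cv2.imwrite('pics/t9.png',cv2.resize(c,None,fx=2.96,fy=2.96,interpolation=cv2.INTER_CUBIC))
c=s['image'][150:420,150:380,::-1]; cv2.imwrite('pics/s9c.png',cv2.resize(c,None,fx=2.2,fy=2.2,interpolation=cv2.INTER_CUBIC))
delta([500.7,-264,56],1.52,True)"
```

```text
t 9.525 cur [ 500.9 -261.1  344.4] gp [ 500.9 -261.1  189.4] [-3.141 -0.     1.521] F [-0.2  0.3  0.1] op 0.569
cm [-0.29 -0.01 13.34] rot [-0.    -0.     0.001]
```

View pics/w9.png

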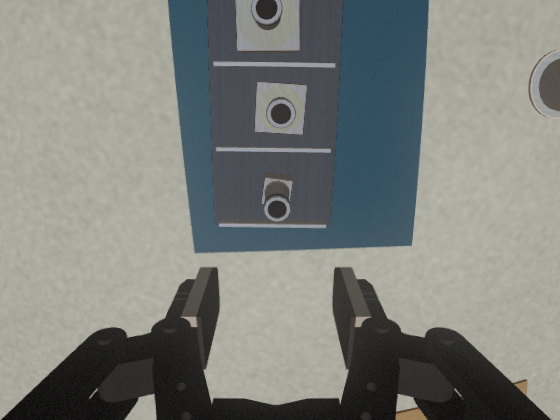

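View pics/t9.png

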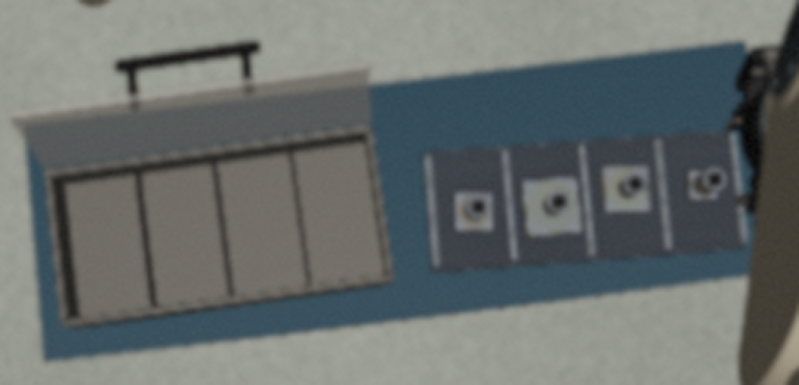

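View pics/s9c.png

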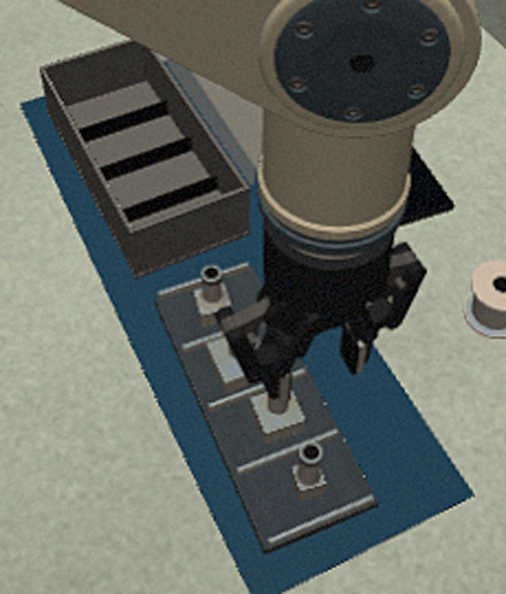

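```bash
python3 -c "
from h import *
import pickle
t,s,w=pickle.load(open('tsw9.pkl','rb'))
T=lambda u,v:(155+(u+.5)/2.96-.5,200+(v+.5)/2.96-.5)
S=lambda u,v:(150+(u+.5)/2.2-.5,150+(v+.5)/2.2-.5)
print(onz(w,[(277,208),(281,113),(266,9)],70))
print('rim top');print(onz(t,[T(48,172),T(372,132),T(392,282),T(64,326)],72))
print('rim side');print(onz(s,[S(40,69),S(131,235),S(250,188)],72))
print('rib tops top z27')
for a,b in [((138,178),(153,305)),((216,166),(231,295)),((293,156),(308,287))]: print(onz(t,[T(*a),T(*b)],27).ravel())
print('rib tops side')
for a,b in [((80,134),(168,103)),((103,175),(190,140)),((125,215),(218,180))]: print(onz(s,[S(*a),S(*b)],27).ravel())
"
```

```text
[[ 502.383 -263.674   70.   ]
 [ 508.177 -200.258   70.   ]
 [ 502.315 -138.544   70.   ]]
rim top
[[577.335 259.546  72.   ]
 [575.23    0.823  72.   ]
 [456.132   1.499  72.   ]
 [455.412 259.259  72.   ]]
rim side
[[455.685 254.717  72.   ]
 [458.216  -5.029  72.   ]
 [581.078  -1.77   72.   ]]
rib tops top z27
[569.589 194.399  27.    465.268 193.745  27.   ]
[571.039 129.661  27.    465.142 130.12   27.   ]
[570.892  66.029  27.    463.371  67.623  27.   ]
rib tops side
[471.365 186.142  27.    575.073 189.1    27.   ]
[472.318 118.51   27.    573.173 125.166  27.   ]
[472.713  57.836  27.    575.098  59.374  27.   ]
```

Emit:
step_arm:
  deltas:
    - {"translation": [-0.2,0.1,3.5],"rot": [0,0,0]}
    - {"translation": [-0.2,0.1,7],"rot": [0,0,0]}
    - {"translation": [-0.2,0.1,10],"rot": [0,0,0]}
    - {"translation": [-0.2,0.1,12],"rot": [0,0,0]}
    - {"translation": [-0.2,0.1,13.3],"rot": [0,0,0]}
    - {"translation": [-0.2,0.1,13.3],"rot": [0,0,0]}

```text
clock: 10.28
eef_pos: [501.7, -263.6, 210.9]
tcp_rot: [-3.14, -0.001, 1.521]
contact_force: [-1.2, 0.7, -0.7]
opening: 0.569
```

```bash
python3 -c "
from h import *
w=grab('wrist','w10')
delta([501.8,-263.8,56],1.52,True)
print(proj(w,[[501.8,-263.8,70]]))"
```

```text
t 10.325 cur [ 502.  -263.8  211.6] gp [ 502.  -263.8   56.6] [-3.142 -0.     1.52 ] F [ 0.1  0.3 -0.2] op 0.568
cm [ 0.   -0.02  0.06] rot [-0. -0.  0.]
[[274.06  330.679]]
```

View pics/w10.png

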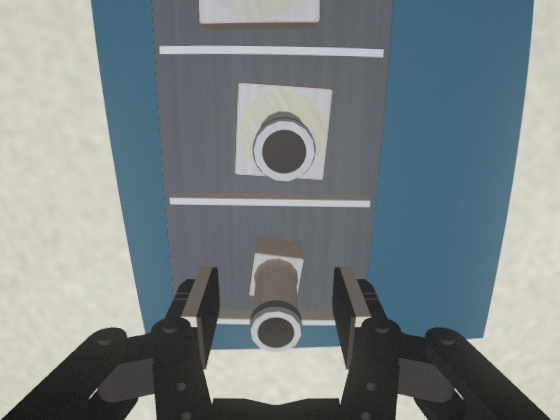

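Emit:
step_arm:
  deltas:
    - {"translation": [0,0,0],"rot": [0,0,0]}
    - {"translation": [0,0,0],"rot": [0,0,0]}
    - {"translation": [0,0,0],"rot": [0,0,0]}
    - {"translation": [0,0,-2],"rot": [0,0,0]}
    - {"translation": [0,0,-6],"rot": [0,0,0]}
    - {"translation": [2,0.1,-11],"rot": [0,0,0]}
    - {"translation": [7,0.5,-11.5],"rot": [0,0,0]}
    - {"translation": [12,0.5,-11.5],"rot": [0,0,0]}
  grip: 255
  squeeze: 40

```text
clock: 11.32
eef_pos: [513.2, -143.7, 327.8]
tcp_rot: [3.139, 0.001, 1.518]
contact_force: [0.5, -0.3, -0.9]
opening: 0.193
```

```bash
python3 -c "
from h import *
delta([518,34,171],1.56,True)"
```

```text
t 11.325 cur [ 513.2 -143.7  327.8] gp [ 513.6 -143.8  172.8] [3.139 0.001 1.518] F [ 0.5 -0.3 -0.9] op 0.193
cm [17.77 -0.45  0.17] rot [ 0.003  0.001 -0.042]
```

Emit:
step_arm:
  deltas:
    - {"translation": [5,-0.1,0],"rot": [0,0,-0.01]}
    - {"translation": [10,-0.2,0],"rot": [0,0,-0.02]}
    - {"translation": [15,-0.35,0],"rot": [0,0,-0.03]}
    - {"translation": [17.8,-0.4,0],"rot": [0,0,-0.04]}
    - {"translation": [17.8,-0.4,0],"rot": [0,0,-0.04]}
    - {"translation": [17.8,-0.4,0],"rot": [0,0,-0.04]}

```text
clock: 12.08
eef_pos: [517.9, 33.0, 326.4]
tcp_rot: [-3.141, 0.0, 1.56]
contact_force: [-1.1, 0.8, -0.4]
opening: 0.194
```

```bash
python3 -c "
from h import *
import pickle
w=grab('wrist','w11'); s=grab('side')
w=grab('wrist','w11'); pickle.dump(w,open('w11.pkl','wb'))
c=s['image'][90:290,120:320,::-1]; cv2.imwrite('pics/s11.png',cv2.resize(c,None,fx=3,fy=3))
delta([518,34,56],1.56,True)"
```

```text
t 12.225 cur [517.9  32.4 326.4] gp [517.9  32.4 171.4] [-3.141  0.     1.558] F [ 0.8 -0.8 -1.1] op 0.198
cm [ 0.16  0.01 11.54] rot [-0.     0.    -0.002]
```

View pics/w11.png

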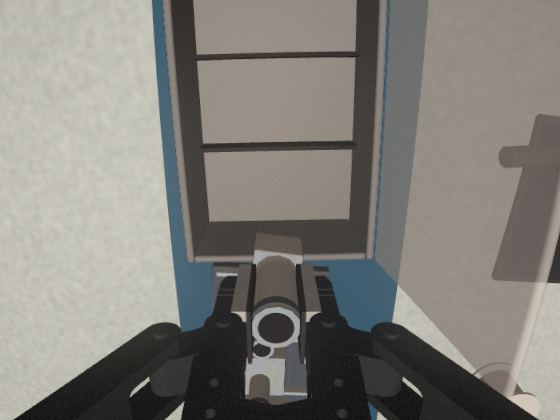

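View pics/s11.png

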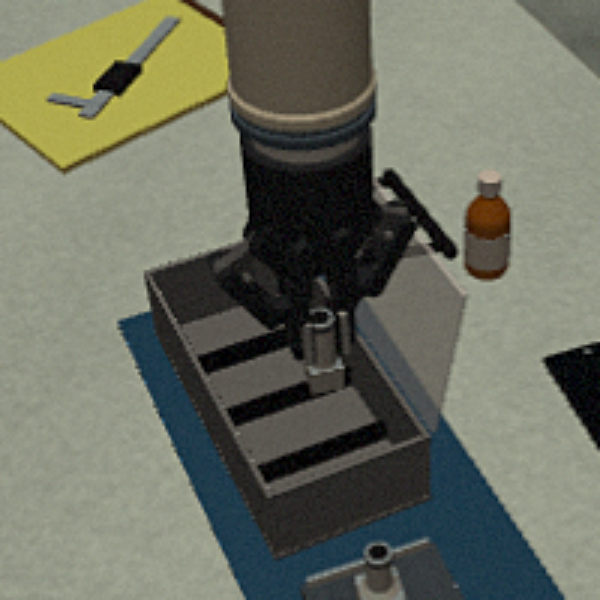

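```bash
python3 -c "
from h import *
import pickle
w=pickle.load(open('w11.pkl','rb'))
c=w['image'][0:280,140:420,::-1]; cv2.imwrite('pics/w11c.png',cv2.resize(c,None,fx=2.1,fy=2.1,interpolation=cv2.INTER_CUBIC))
print('floor',onz(w,[(208,222),(350,219)],7))
print('rim',onz(w,[(189,262),(376,258),(164,0),(389,0)],72))
print('rib',onz(w,[(203,147),(355,145),(195,57),(359,53)],27))
"
```

```text
floor [[462.692   3.121   7.   ]
 [579.391   4.243   7.   ]]
rim [[460.692   0.301  72.   ]
 [584.921   1.589  72.   ]
 [459.415 158.893  72.   ]
 [582.287 157.308  72.   ]]
rib [[467.084  68.803  27.   ]
 [576.085  68.859  27.   ]
 [465.642 130.363  27.   ]
 [576.094 131.537  27.   ]]
```

View pics/w11c.png

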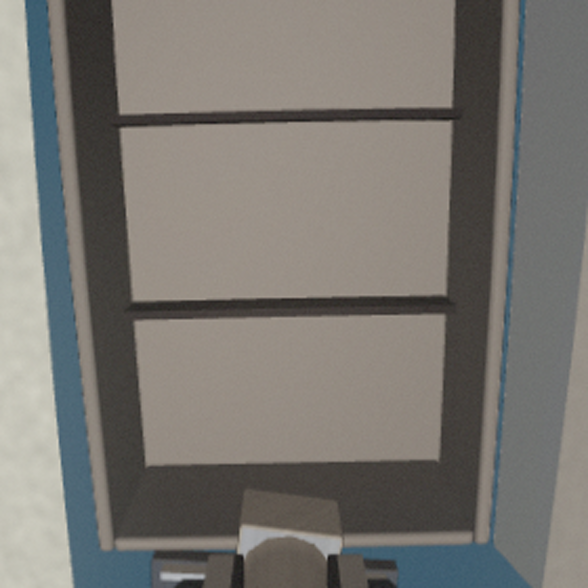

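Emit:
step_arm:
  deltas:
    - {"translation": [0.25,0.4,2],"rot": [0,0,0]}
    - {"translation": [0.25,0.4,5],"rot": [0,0,0]}
    - {"translation": [0.25,0.4,8],"rot": [0,0,0]}
    - {"translation": [0.25,0.4,10],"rot": [0,0,0]}
    - {"translation": [0.25,0.4,11.2],"rot": [0,0,0]}
    - {"translation": [0.25,0.4,11.9],"rot": [0,0,0]}
    - {"translation": [0.25,0.4,11.9],"rot": [0,0,0]}

```text
clock: 13.1
eef_pos: [522.3, 35.6, 207.7]
tcp_rot: [3.141, -0.0, 1.559]
contact_force: [0.4, -0.6, -0.7]
opening: 0.197
```

```bash
python3 -c "
from h import *
w=grab('wrist','w12'); s=grab('side')
c=s['image'][90:290,120:320,::-1]; cv2.imwrite('pics/s12.png',cv2.resize(c,None,fx=3,fy=3))
delta([522,35,52],1.56,True)"
```

```text
t 13.2 cur [522.3  35.7 207.9] gp [522.5  35.7  52.9] [ 3.141 -0.     1.56 ] F [ 0.   0.4 -0.5] op 0.199
cm [-0.07 -0.03  0.08] rot [ 0.001 -0.    -0.   ]
```

View pics/w12.png

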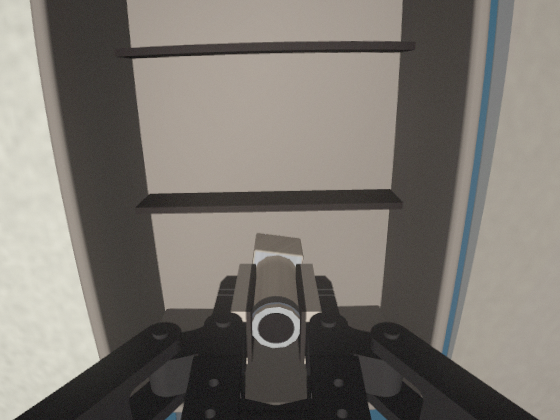

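View pics/s12.png

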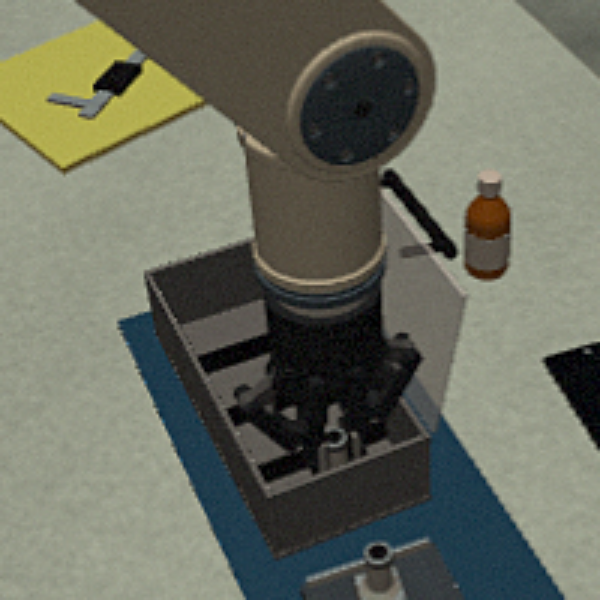

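```bash
python3 -c "
from h import *
w=grab('wrist')
c=w['image'][180:420,130:410,::-1]; cv2.imwrite('pics/w12c.png',cv2.resize(c,None,fx=2.1,fy=2.1,interpolation=cv2.INTER_CUBIC))
print('cam',rays(w,[(0,0)])[0])
print('floor',onz(w,[(165,308),(383,306)],7))
print('rib hi',onz(w,[(146,194),(396,190),(130,49),(404,43)],27))
print('rib lo',onz(w,[(139,207),(402,205),(120,55),(413,47)],27))
print('rib base',onz(w,[(152,208),(395,206)],7))
print('noz',proj(w,[[522.3,35.7,65]]))
"
```

```text
cam [524.226 120.134 176.907]
floor [[463.808   3.964   7.   ]
 [580.222   3.783   7.   ]]
rib hi [[469.314  73.953  27.   ]
 [574.148  74.388  27.   ]
 [469.359 131.552  27.   ]
 [572.796 132.238  27.   ]]
rib lo [[465.531  68.208  27.   ]
 [577.362  67.711  27.   ]
 [465.203 129.553  27.   ]
 [576.378 130.862  27.   ]]
rib base [[464.068  60.692   7.   ]
 [581.054  60.25    7.   ]]
noz [[272.838 326.473]]
```

View pics/w12c.png

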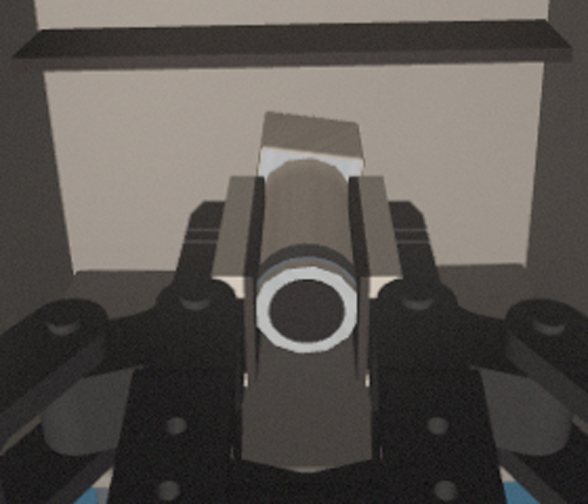

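Emit:
step_arm:
  deltas:
    - {"translation": [-0.05,-0.1,0],"rot": [0,0,0]}
    - {"translation": [-0.05,-0.1,0.1],"rot": [0,0,0]}
    - {"translation": [-0.05,-0.1,0.15],"rot": [0,0,0]}

```text
clock: 13.62
eef_pos: [521.1, 35.4, 207.0]
tcp_rot: [3.141, -0.0, 1.56]
contact_force: [-5.9, -0.4, 23.0]
opening: 0.198
```

Emit:
step_arm:
  deltas:
    - {"translation": [0,0,0],"rot": [0,0,0]}
    - {"translation": [0,0,0],"rot": [0,0,0]}
    - {"translation": [0,0,-2],"rot": [0,0,0]}
    - {"translation": [0,0,-6],"rot": [0,0,0]}
    - {"translation": [0,0,-10],"rot": [0,0,0]}
    - {"translation": [-1,0,-12],"rot": [0,0,0]}
    - {"translation": [-1,0,-12],"rot": [0,0,0]}
  grip: 140

```text
clock: 14.5
eef_pos: [521.4, 25.1, 327.2]
tcp_rot: [3.138, -0.0, 1.559]
contact_force: [0.1, 0.2, -0.3]
opening: 0.451
```

```bash
python3 -c "
from h import *
w=grab('wrist','w13')
delta([507.5,-200,170],1.52,True)"
```

```text
t 14.55 cur [520.9  25.3 325.9] gp [521.   25.3 170.9] [ 3.141 -0.     1.559] F [-0.7 -0.9 -1. ] op 0.451
cm [-22.55  -1.08   0.09] rot [ 0.001 -0.     0.039]
```

View pics/w13.png

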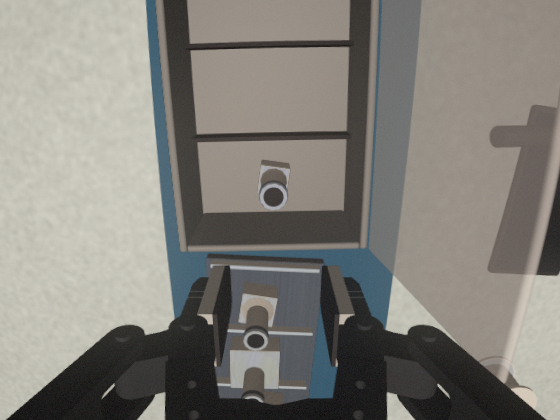

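Emit:
step_arm:
  deltas:
    - {"translation": [-5,-0.2,0],"rot": [0,0,0.01]}
    - {"translation": [-10,-0.5,0],"rot": [0,0,0.02]}
    - {"translation": [-15,-0.8,0.5],"rot": [0,0,0.03]}
    - {"translation": [-20,-1,2.5],"rot": [0,0,0.04]}
    - {"translation": [-22.5,-1.1,5],"rot": [0,0,0.04]}
    - {"translation": [-22.5,-1.1,7],"rot": [0,0,0.04]}
    - {"translation": [-22.5,-1.1,7],"rot": [0,0,0.04]}

```text
clock: 15.42
eef_pos: [506.2, -199.1, 253.1]
tcp_rot: [-3.136, -0.002, 1.519]
contact_force: [-0.1, -0.3, -0.8]
opening: 0.451
```

```bash
python3 -c "
from h import *
w=grab('wrist');w=grab('wrist','w14')
delta([507,-200,56.5],1.52,True)
print(proj(w,[507,-200,70]))"
```

```text
t 15.525 cur [ 507.3 -199.   255.3] gp [ 507.1 -198.9  100.3] [-3.14  -0.001  1.52 ] F [-0.7  0.1  0.6] op 0.453
cm [-0.1  -0.02  4.38] rot [-0.001 -0.001  0.   ]
[[275.651 272.261]]
```

View pics/w14.png

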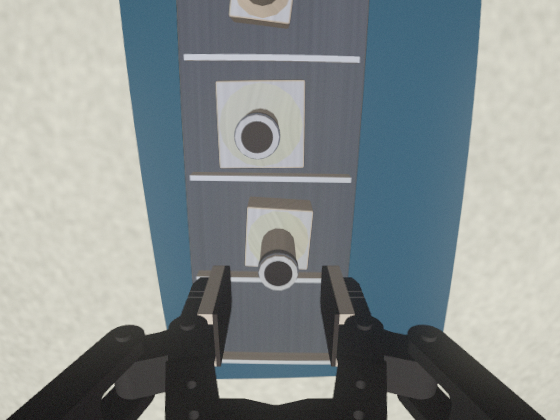

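Emit:
step_arm:
  deltas:
    - {"translation": [-0.1,0,1.8],"rot": [0,0,0]}
    - {"translation": [-0.1,0,3.4],"rot": [0,0,0]}
    - {"translation": [-0.1,0,4.4],"rot": [0,0,0]}
    - {"translation": [-0.1,0,4.4],"rot": [0,0,0]}

```text
clock: 16.02
eef_pos: [507.0, -200.3, 210.8]
tcp_rot: [-3.14, -0.001, 1.52]
contact_force: [0.9, 0.6, 0.4]
opening: 0.451
```

Emit:
step_arm:
  deltas:
    - {"translation": [0,0,0],"rot": [0,0,0]}
    - {"translation": [0,0,0],"rot": [0,0,0]}
    - {"translation": [0,0,0],"rot": [0,0,0]}
    - {"translation": [0,0,-2],"rot": [0,0,0]}
    - {"translation": [0,0,-6],"rot": [0,0,0]}
    - {"translation": [2,0.1,-11],"rot": [0,0,0]}
    - {"translation": [7,0.5,-11.5],"rot": [0,0,0]}
    - {"translation": [12,0.8,-11.5],"rot": [0,0,0]}
  grip: 255

```text
clock: 17.02
eef_pos: [521.8, -80.1, 328.4]
tcp_rot: [3.139, 0.0, 1.518]
contact_force: [0.8, 0.3, -1.0]
opening: 0.2
```

```bash
python3 -c "
from h import *
delta([521,99,170],1.57,True)"
```

```text
t 17.025 cur [521.8 -80.1 328.4] gp [522.2 -80.2 173.4] [3.139 0.    1.518] F [ 0.8  0.3 -1. ] op 0.2
cm [17.88 -1.01  0.33] rot [ 0.003  0.    -0.052]
```

Emit:
step_arm:
  deltas:
    - {"translation": [5,-0.25,0],"rot": [0,0,-0.02]}
    - {"translation": [10,-0.5,0],"rot": [0,0,-0.03]}
    - {"translation": [15,-0.85,0],"rot": [0,0,-0.04]}
    - {"translation": [17.8,-1.0,1],"rot": [0,0,-0.05]}
    - {"translation": [17.8,-1.0,4],"rot": [0,0,-0.05]}
    - {"translation": [17.8,-1.0,6.5],"rot": [0,0,-0.05]}
    - {"translation": [17.8,-1.0,7],"rot": [0,0,-0.05]}

```text
clock: 17.9
eef_pos: [519.8, 97.2, 255.8]
tcp_rot: [-3.139, 0.0, 1.57]
contact_force: [0.2, -0.2, -1.5]
opening: 0.201
```

```bash
python3 -c "
from h import *
w=grab('wrist');w=grab('wrist','w15')
import pickle; pickle.dump(w,open('w15.pkl','wb'))
delta([521,99,52.4],1.57,True)"
```

```text
t 18.0 cur [520.5  97.1 256.9] gp [520.4  97.1 101.9] [-3.141  0.     1.57 ] F [ 0.6 -1.2 -0.6] op 0.194
cm [0.19 0.05 4.95] rot [-0.001  0.    -0.   ]
```

View pics/w15.png

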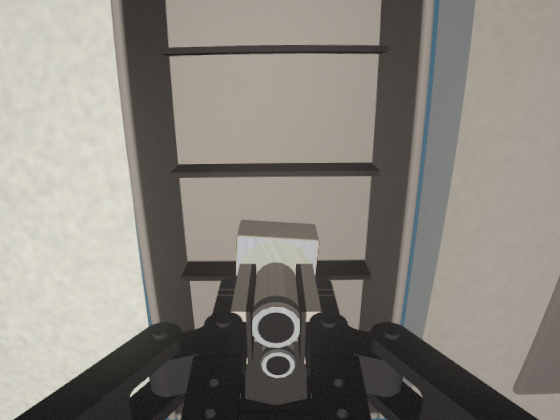

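```bash
python3 -c "
from h import *
import pickle
w=pickle.load(open('w15.pkl','rb'))
c=w['image'][30:300,140:420,::-1]; cv2.imwrite('pics/w15c.png',cv2.resize(c,None,fx=2.1,fy=2.1,interpolation=cv2.INTER_CUBIC))
print('cam',rays(w,[(0,0)])[0])
g=cv2.cvtColor(w['image'],cv2.COLOR_RGB2GRAY)
for u in (205,345): print(u,g[258:285,u].tolist(),g[155:182,u].tolist(),g[40:60,u].tolist())
for y in (67,131,195): print(y,proj(w,[[480,y-1.5,27],[560,y-1.5,27],[480,y+1.5,27],[480,y+1.5,7]]).round(1).tolist())
"
```

```text
cam [521.116 181.562 225.074]
205 [153, 154, 133, 88, 46, 46, 46, 47, 43, 44, 43, 38, 45, 47, 48, 47, 44, 41, 55, 59, 60, 58, 75, 143, 151, 152, 152] [160, 160, 159, 161, 161, 159, 160, 161, 161, 52, 50, 48, 53, 50, 50, 49, 52, 64, 70, 68, 73, 74, 113, 160, 159, 160, 160] [162, 161, 160, 161, 161, 161, 133, 63, 64, 65, 64, 64, 55, 35, 38, 160, 161, 161, 161, 163]
345 [148, 130, 82, 46, 51, 45, 48, 46, 51, 48, 49, 47, 43, 47, 43, 44, 44, 51, 58, 56, 53, 80, 137, 148, 146, 148, 148] [154, 153, 154, 156, 154, 155, 154, 126, 54, 55, 52, 49, 50, 54, 54, 54, 65, 69, 67, 64, 73, 120, 153, 153, 155, 154, 155] [156, 157, 157, 158, 145, 95, 60, 56, 58, 61, 60, 46, 40, 94, 155, 158, 158, 157, 156, 157]
67 [[208.1, 280.0], [341.5, 280.0], [207.8, 275.7], [213.0, 260.2]]
131 [[200.8, 176.5], [348.2, 176.3], [200.4, 171.1], [206.8, 162.9]]
195 [[193.5, 51.9], [354.8, 51.5], [193.1, 45.6], [200.8, 48.4]]
```

View pics/w15c.png

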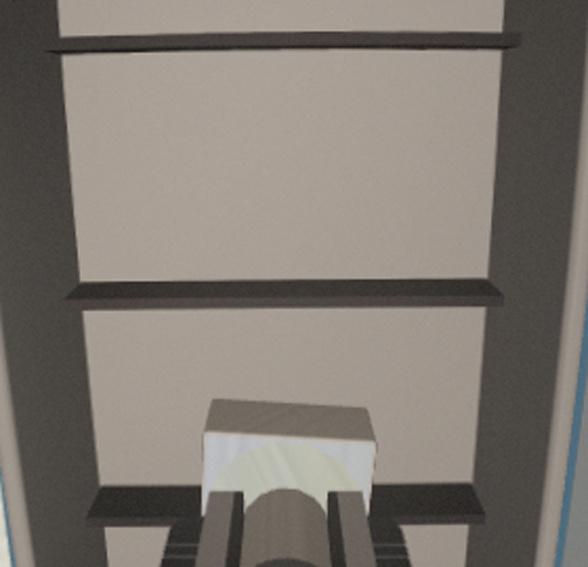

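Emit:
step_arm:
  deltas:
    - {"translation": [0.2,0,2],"rot": [0,0,0]}
    - {"translation": [0.2,0,3.5],"rot": [0,0,0]}
    - {"translation": [0.2,0,4.5],"rot": [0,0,0]}
    - {"translation": [0.2,0,4.95],"rot": [0,0,0]}
    - {"translation": [0.2,0,4.95],"rot": [0,0,0]}

```text
clock: 18.62
eef_pos: [520.7, 99.2, 207.5]
tcp_rot: [3.141, -0.0, 1.57]
contact_force: [0.1, 0.5, -0.7]
opening: 0.199
```

```bash
python3 -c "
from h import *
delta([521,99,52.2],1.57,True)"
```

```text
t 18.625 cur [520.7  99.2 207.5] gp [520.7  99.2  52.5] [ 3.141 -0.     1.57 ] F [ 0.1  0.5 -0.7] op 0.199
cm [-0.02  0.03  0.03] rot [ 0. -0. -0.]
```

Emit:
step_arm:
  deltas:
    - {"translation": [0,0,0.06],"rot": [0,0,0]}
    - {"translation": [0,0,0.06],"rot": [0,0,0]}

```text
clock: 18.88
eef_pos: [520.7, 99.2, 207.1]
tcp_rot: [3.141, -0.0, 1.57]
contact_force: [0.3, -0.5, 2.9]
opening: 0.198
```

Emit:
step_arm:
  deltas:
    - {"translation": [0,0,0],"rot": [0,0,0]}
    - {"translation": [0,0,0],"rot": [0,0,0]}
    - {"translation": [0,0,-2],"rot": [0,0,0]}
    - {"translation": [0,0,-6],"rot": [0,0,0]}
    - {"translation": [0,0,-10],"rot": [0,0,0]}
    - {"translation": [-3,0,-12],"rot": [0,0,0]}
    - {"translation": [-8,-0.3,-12],"rot": [0,0,0]}
    - {"translation": [-13,-0.8,-12],"rot": [0,0,0]}
  grip: 140

```text
clock: 19.88
eef_pos: [512.3, -31.8, 327.3]
tcp_rot: [3.14, 0.0, 1.571]
contact_force: [0.4, -0.4, -0.3]
opening: 0.452
```

```bash
python3 -c "
from h import *
w=grab('wrist','w16')
delta([501.5,-137.5,100],1.52,True)"
```

```text
t 19.925 cur [511.5 -36.1 327. ] gp [511.5 -36.5 172. ] [3.142 0.002 1.57 ] F [-0.9 -3.5 -0.6] op 0.45
cm [-10.13  -0.99   7.23] rot [0.    0.002 0.05 ]
```

View pics/w16.png

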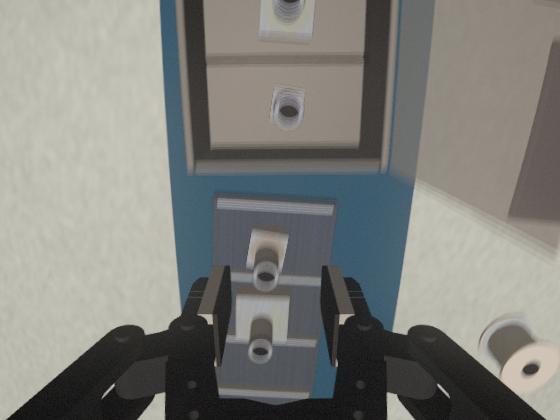

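Emit:
step_arm:
  deltas:
    - {"translation": [-4,-0.3,0],"rot": [0,0,0.02]}
    - {"translation": [-8,-0.7,0.5],"rot": [0,0,0.04]}
    - {"translation": [-10.0,-1,3],"rot": [0,0,0.05]}
    - {"translation": [-10.0,-1,5.5],"rot": [0,0,0.05]}
    - {"translation": [-10.0,-1,7.2],"rot": [0,0,0.05]}
    - {"translation": [-10.0,-1,7.2],"rot": [0,0,0.05]}

```text
clock: 20.68
eef_pos: [501.9, -130.4, 253.8]
tcp_rot: [-3.139, -0.001, 1.52]
contact_force: [-0.8, 0.4, -0.2]
opening: 0.45
```

```bash
python3 -c "
from h import *
w=grab('wrist');w=grab('wrist','w17')
delta([501.5,-137.5,56.5],1.52,True)
print(proj(w,[501.5,-137.5,70]),proj(w,[505.5,-74,70]))"
```

```text
t 20.775 cur [ 502.6 -130.5  255.2] gp [ 502.7 -130.5  100.2] [3.141 0.    1.52 ] F [ 0.  -0.2  0.5] op 0.45
cm [-0.7  -0.08  4.37] rot [0. 0. 0.]
[[273.15  283.238]] [[274.59  146.975]]
```

View pics/w17.png

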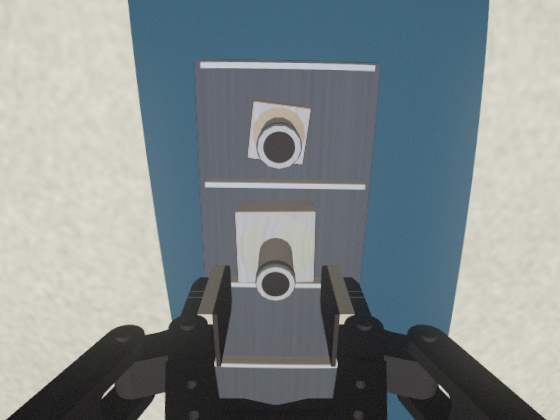

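Emit:
step_arm:
  deltas:
    - {"translation": [-0.6,-0.05,1],"rot": [0,0,0]}
    - {"translation": [-0.6,-0.05,2.6],"rot": [0,0,0]}
    - {"translation": [-0.6,-0.05,3.8],"rot": [0,0,0]}
    - {"translation": [-0.6,-0.05,4.4],"rot": [0,0,0]}
    - {"translation": [-0.6,-0.05,4.4],"rot": [0,0,0]}

```text
clock: 21.4
eef_pos: [501.3, -136.6, 210.2]
tcp_rot: [-3.14, -0.0, 1.52]
contact_force: [-0.2, -0.2, 0.3]
opening: 0.45
```

Emit:
step_arm:
  deltas:
    - {"translation": [0,0,0],"rot": [0,0,0]}
    - {"translation": [0,0,0],"rot": [0,0,0]}
    - {"translation": [0,0,0],"rot": [0,0,0]}
    - {"translation": [0,0,-2],"rot": [0,0,0]}
    - {"translation": [0,0,-6],"rot": [0,0,0]}
    - {"translation": [2,0.1,-11],"rot": [0,0,0]}
    - {"translation": [7,0.5,-11.5],"rot": [0,0,0]}
    - {"translation": [12,0.8,-11.5],"rot": [0,0,0]}
  grip: 255

```text
clock: 22.4
eef_pos: [516.0, -16.3, 327.3]
tcp_rot: [3.139, -0.0, 1.518]
contact_force: [1.2, 0.4, -1.3]
opening: 0.194
```

```bash
python3 -c "
from h import *
delta([521,163,170],1.57,True)"
```

```text
t 22.4 cur [516.  -16.3 327.3] gp [516.4 -16.3 172.3] [ 3.139 -0.     1.518] F [ 1.2  0.4 -1.3] op 0.194
cm [17.93 -0.43  0.23] rot [ 0.003  0.    -0.052]
```

Emit:
step_arm:
  deltas:
    - {"translation": [5,-0.1,0],"rot": [0,0,-0.02]}
    - {"translation": [10,-0.3,0],"rot": [0,0,-0.03]}
    - {"translation": [15,-0.4,0],"rot": [0,0,-0.04]}
    - {"translation": [17.9,-0.4,1],"rot": [0,0,-0.05]}
    - {"translation": [17.9,-0.4,4],"rot": [0,0,-0.05]}
    - {"translation": [17.9,-0.4,6.5],"rot": [0,0,-0.05]}
    - {"translation": [17.9,-0.4,7],"rot": [0,0,-0.05]}

```text
clock: 23.28
eef_pos: [520.0, 161.6, 254.4]
tcp_rot: [-3.139, 0.001, 1.57]
contact_force: [0.1, -0.6, -0.0]
opening: 0.2
```

```bash
python3 -c "
from h import *
w=grab('wrist');w=grab('wrist','w18')
delta([521,163,52.2],1.57,True)
z=65+50
s=readout.sense();print(proj(w,[s['eef_pos']+[0,0,-155+14]]))"
```

```text
t 23.375 cur [520.7 161.6 255.8] gp [520.6 161.6 100.8] [-3.141  0.     1.57 ] F [-0.7 -0.6 -0.4] op 0.199
cm [0.14 0.03 4.85] rot [-0.001  0.    -0.   ]
[[275.171 330.971]]
```

View pics/w18.png

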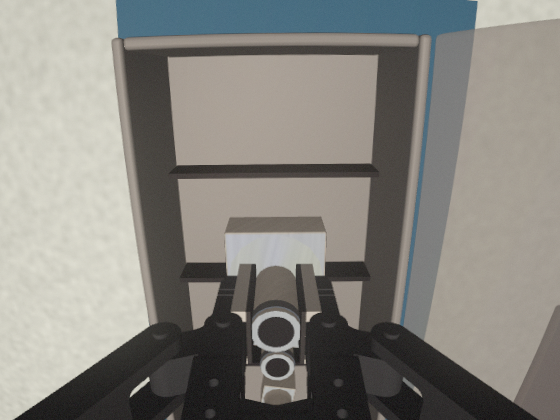

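Nozzle ring at (276,329) versus 275,331 predicted: well held. Lower it.

Emit:
step_arm:
  deltas:
    - {"translation": [0.15,0.03,2],"rot": [0,0,0]}
    - {"translation": [0.15,0.03,3.5],"rot": [0,0,0]}
    - {"translation": [0.15,0.03,4.4],"rot": [0,0,0]}
    - {"translation": [0.15,0.03,4.85],"rot": [0,0,0]}
    - {"translation": [0.15,0.03,4.85],"rot": [0,0,0]}

```text
clock: 24.0
eef_pos: [521.1, 163.2, 207.3]
tcp_rot: [-3.141, 0.0, 1.57]
contact_force: [-0.3, 0.5, -0.5]
opening: 0.199
```

Emit:
step_arm:
  deltas:
    - {"translation": [0,0,0.05],"rot": [0,0,0]}
    - {"translation": [0,0,0.05],"rot": [0,0,0]}

```text
clock: 24.25
eef_pos: [521.2, 163.2, 207.1]
tcp_rot: [3.141, -0.0, 1.57]
contact_force: [0.2, -0.2, -1.4]
opening: 0.197
```

Emit:
step_arm:
  deltas:
    - {"translation": [0,0,0.05],"rot": [0,0,0]}
    - {"translation": [0,0,0.08],"rot": [0,0,0]}

```text
clock: 24.5
eef_pos: [521.1, 163.2, 206.1]
tcp_rot: [3.141, -0.0, 1.57]
contact_force: [-1.5, -0.7, 5.0]
opening: 0.199
```

Emit:
step_arm:
  deltas:
    - {"translation": [0,0,0],"rot": [0,0,0]}
    - {"translation": [0,0,0],"rot": [0,0,0]}
    - {"translation": [0,0,-2],"rot": [0,0,0]}
    - {"translation": [0,0,-6],"rot": [0,0,0]}
    - {"translation": [0,0,-10],"rot": [0,0,0]}
    - {"translation": [-3,0,-12],"rot": [0,0,0]}
    - {"translation": [-8,-0.3,-12],"rot": [0,0,0]}
    - {"translation": [-13,-0.8,-12],"rot": [0,0,0]}
  grip: 140

```text
clock: 25.5
eef_pos: [512.9, 32.1, 326.6]
tcp_rot: [3.14, 0.0, 1.571]
contact_force: [-0.0, 0.5, -1.0]
opening: 0.448
```

```bash
python3 -c "
from h import *
delta([506.5,-73.5,100],1.52,True)"
```

```text
t 25.5 cur [512.9  32.1 326.6] gp [513.1  32.1 171.6] [3.14  0.    1.571] F [-0.   0.5 -1. ] op 0.448
cm [-10.56  -0.65   7.16] rot [ 0.001 -0.     0.051]
```

Emit:
step_arm:
  deltas:
    - {"translation": [-4,-0.2,0],"rot": [0,0,0.02]}
    - {"translation": [-8,-0.5,0.5],"rot": [0,0,0.04]}
    - {"translation": [-10.6,-0.65,3],"rot": [0,0,0.05]}
    - {"translation": [-10.6,-0.65,5.5],"rot": [0,0,0.05]}
    - {"translation": [-10.6,-0.65,7.2],"rot": [0,0,0.05]}
    - {"translation": [-10.6,-0.65,7.2],"rot": [0,0,0.05]}

```text
clock: 26.25
eef_pos: [505.9, -72.5, 253.0]
tcp_rot: [-3.139, -0.0, 1.52]
contact_force: [-1.0, 0.2, 0.1]
opening: 0.453
```

```bash
python3 -c "
from h import *
w=grab('wrist');w=grab('wrist','w19')
delta([506.5,-73.5,56.5],1.52,True)
print(proj(w,[506.5,-73.5,70]))"
```

```text
t 26.35 cur [506.6 -72.5 254.4] gp [506.7 -72.5  99.4] [ 3.141 -0.     1.52 ] F [0.3 0.2 0.1] op 0.454
cm [-0.1  -0.01  4.29] rot [ 0. -0.  0.]
[[274.626 272.549]]
```

View pics/w19.png

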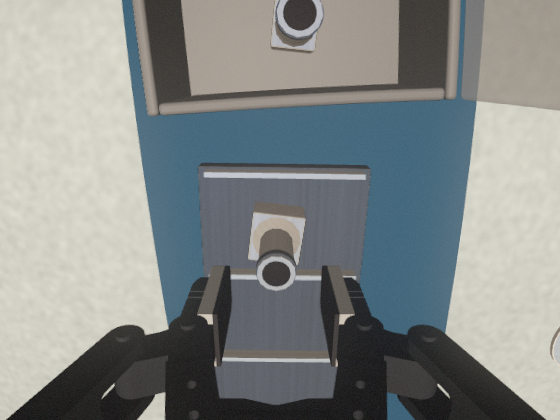

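Emit:
step_arm:
  deltas:
    - {"translation": [-0.1,0,1.5],"rot": [0,0,0]}
    - {"translation": [-0.1,0,3],"rot": [0,0,0]}
    - {"translation": [-0.1,0,4],"rot": [0,0,0]}
    - {"translation": [-0.1,0,4.3],"rot": [0,0,0]}
    - {"translation": [-0.1,0,4.3],"rot": [0,0,0]}

```text
clock: 26.98
eef_pos: [506.2, -73.8, 210.7]
tcp_rot: [-3.141, -0.0, 1.52]
contact_force: [1.3, -0.4, 0.3]
opening: 0.45
```

Emit:
step_arm:
  deltas:
    - {"translation": [0,0,0],"rot": [0,0,0]}
    - {"translation": [0,0,0],"rot": [0,0,0]}
    - {"translation": [0,0,0],"rot": [0,0,0]}
    - {"translation": [0,0,-2],"rot": [0,0,0]}
    - {"translation": [0,0,-6],"rot": [0,0,0]}
    - {"translation": [0,0.1,-11],"rot": [0,0,0]}
    - {"translation": [5,0.3,-11.5],"rot": [0,0,0]}
    - {"translation": [10,0.6,-11.5],"rot": [0,0,0]}
  grip: 255

```text
clock: 27.98
eef_pos: [517.6, 26.5, 327.4]
tcp_rot: [3.139, -0.0, 1.518]
contact_force: [0.3, 1.2, -0.4]
opening: 0.201
```

```bash
python3 -c "
from h import *
delta([520.5,227,171],1.57,True)"
```

```text
t 27.975 cur [517.6  26.5 327.4] gp [518.   26.5 172.4] [ 3.139 -0.     1.518] F [ 0.3  1.2 -0.4] op 0.201
cm [20.04 -0.77  0.14] rot [ 0.003 -0.    -0.052]
```

Emit:
step_arm:
  deltas:
    - {"translation": [5,-0.2,0],"rot": [0,0,-0.02]}
    - {"translation": [10,-0.4,0],"rot": [0,0,-0.03]}
    - {"translation": [15,-0.6,0],"rot": [0,0,-0.04]}
    - {"translation": [20.1,-0.75,0.5],"rot": [0,0,-0.05]}
    - {"translation": [20.1,-0.75,3],"rot": [0,0,-0.05]}
    - {"translation": [20.1,-0.75,6],"rot": [0,0,-0.05]}
    - {"translation": [20.1,-0.75,7],"rot": [0,0,-0.05]}

```text
clock: 28.85
eef_pos: [519.3, 226.7, 254.4]
tcp_rot: [-3.139, 0.001, 1.57]
contact_force: [-0.5, -0.0, 0.5]
opening: 0.196
```

```bash
python3 -c "
from h import *
w=grab('wrist');w=grab('wrist','w20')
delta([520.5,227,52.2],1.57,True)
s=readout.sense();print(proj(w,[s['eef_pos']+[0,0,-155+14]]))"
```

```text
t 28.95 cur [519.8 226.6 255.2] gp [519.5 226.5 100.2] [-3.14   0.001  1.57 ] F [-0.3  0.7  0.2] op 0.197
cm [0.04 0.08 4.8 ] rot [-0.002  0.001 -0.   ]
[[275.502 331.174]]
```

View pics/w20.png

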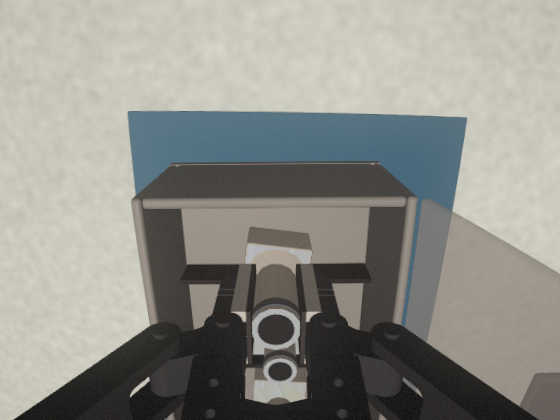

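Emit:
step_arm:
  deltas:
    - {"translation": [0,0.08,2],"rot": [0,0,0]}
    - {"translation": [0,0.08,3.5],"rot": [0,0,0]}
    - {"translation": [0,0.08,4.4],"rot": [0,0,0]}
    - {"translation": [0,0.08,4.8],"rot": [0,0,0]}
    - {"translation": [0,0.08,4.85],"rot": [0,0,0]}

```text
clock: 29.58
eef_pos: [521.0, 226.9, 207.5]
tcp_rot: [-3.142, 0.0, 1.57]
contact_force: [0.2, -0.8, -0.2]
opening: 0.193
```

Emit:
step_arm:
  deltas:
    - {"translation": [0,0,0.05],"rot": [0,0,0]}
    - {"translation": [0,0,0.05],"rot": [0,0,0]}

```text
clock: 29.82
eef_pos: [521.1, 227.0, 207.4]
tcp_rot: [3.141, -0.0, 1.57]
contact_force: [-0.7, 0.1, -1.1]
opening: 0.194
```

Emit:
step_arm:
  deltas:
    - {"translation": [0,0,0.04],"rot": [0,0,0]}
    - {"translation": [0,0,0.08],"rot": [0,0,0]}

```text
clock: 30.08
eef_pos: [521.0, 226.9, 206.4]
tcp_rot: [3.141, -0.0, 1.57]
contact_force: [-0.8, 0.0, 5.9]
opening: 0.2
```

Emit:
step_arm:
  deltas:
    - {"translation": [0,0,0],"rot": [0,0,0]}
    - {"translation": [0,0,0],"rot": [0,0,0]}
    - {"translation": [0,0,-2],"rot": [0,0,0]}
    - {"translation": [0,0,-6],"rot": [0,0,0]}
    - {"translation": [-1,0,-11],"rot": [0,0,0]}
    - {"translation": [-6,0,-15],"rot": [0,0,0]}
    - {"translation": [-12,0,-17],"rot": [0,0,0]}
    - {"translation": [-18,0,-17],"rot": [0,0,0]}
  grip: 140

```text
clock: 31.08
eef_pos: [521.0, 45.5, 378.3]
tcp_rot: [3.138, -0.0, 1.571]
contact_force: [0.4, -0.2, -0.0]
opening: 0.448
```

Emit:
step_arm:
  deltas:
    - {"translation": [-5,0,0],"rot": [0,0,0]}
    - {"translation": [-5,0,0],"rot": [0,0,0]}
    - {"translation": [-5,0,0],"rot": [0,0,0]}
    - {"translation": [-5,0,0],"rot": [0,0,0]}

```text
clock: 31.58
eef_pos: [520.7, -2.1, 376.1]
tcp_rot: [-3.141, -0.0, 1.571]
contact_force: [0.1, -0.1, -0.3]
opening: 0.451
```

```bash
python3 -c "
from h import *
import pickle
w=grab('wrist','w21'); s=grab('side'); t=grab('top');pickle.dump((t,s,w),open('tsw21.pkl','wb'))
c=s['image'][90:290,120:320,::-1]; cv2.imwrite('pics/s21.png',cv2.resize(c,None,fx=3,fy=3))
for y,n in ((35,22),(99,36),(163,44),(227,29)): print(n,proj(w,[[521,y,65]]).round(1))
delta([645,135,180],1.57,True)"
```

```text
22 [[274.9 142.3]]
36 [[274.8  51.6]]
44 [[274.7 -47.3]]
29 [[ 274.6 -146.4]]
t 31.725 cur [520.7  -2.1 376.1] gp [520.7  -2.1 221.1] [-3.141 -0.     1.571] F [-0.5  0.9 -0.1] op 0.452
cm [13.7  12.44  4.11] rot [-0.    -0.     0.001]
```

View pics/w21.png

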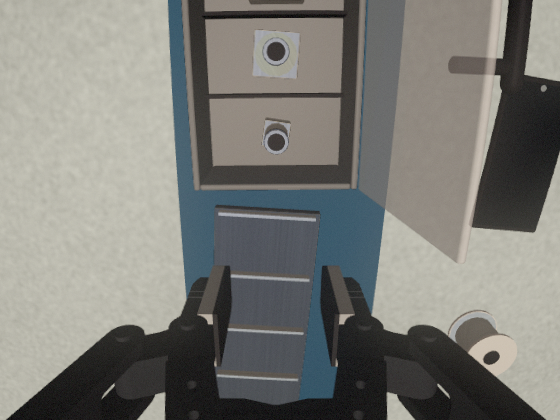

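View pics/s21.png

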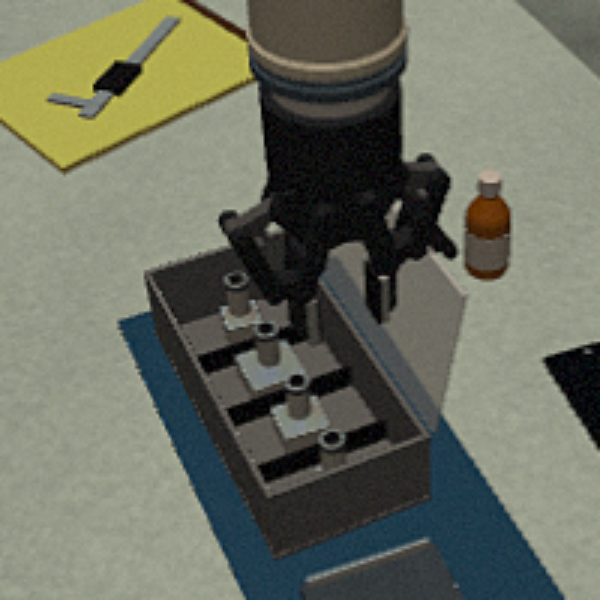

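Emit:
step_arm:
  deltas:
    - {"translation": [0,2,-3],"rot": [0,0,0.18]}
    - {"translation": [1,5,-5],"rot": [0,0,0.36]}
    - {"translation": [3,8,-5],"rot": [0,0,0.54]}
    - {"translation": [5,11,-5],"rot": [0,0,0.72]}
    - {"translation": [7,13,-5],"rot": [0,0,0.9]}
    - {"translation": [9,15,-5],"rot": [0,0,1.08]}
    - {"translation": [11,16,-5],"rot": [0,0,1.26]}
    - {"translation": [13.3,16,-5],"rot": [0,0,1.44]}
  grip: 255

```text
clock: 32.72
eef_pos: [681.3, 131.2, 425.6]
tcp_rot: [3.142, 0.0, 0.125]
contact_force: [-0.4, -1.0, 0.3]
opening: -0.002
```

```bash
python3 -c "
from h import *
delta([680,131,172],0,True); print(readout.sense()['qpos'])
w=grab('wrist','w22'); s=grab('side')
c=s['image'][90:290,120:320,::-1]; cv2.imwrite('pics/s22.png',cv2.resize(c,None,fx=3,fy=3))"
```

```text
t 32.725 cur [681.3 131.2 425.6] gp [681.3 131.2 270.6] [3.142 0.    0.125] F [-0.4 -1.   0.3] op -0.002
cm [-0.13  0.    9.86] rot [0.    0.    0.125]
[ 0.188  0.443  1.45  -0.     1.248  1.634]
```

View pics/w22.png

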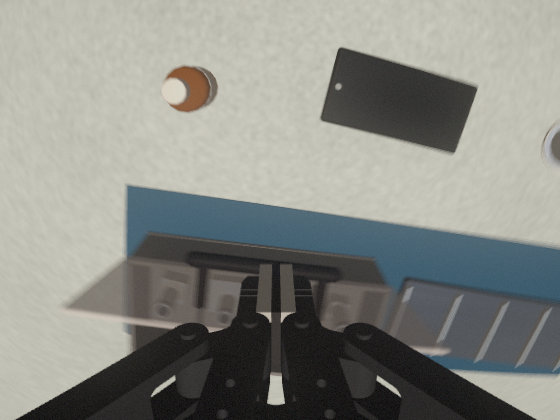

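View pics/s22.png

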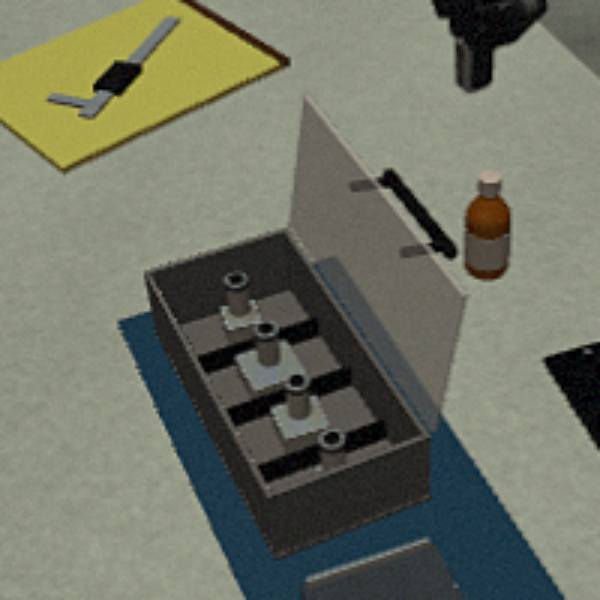

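```bash
python3 -c "
from h import *
w=grab('wrist');s=grab('side')
S=lambda u,v:(120+u/3,90+v/3)
print(tri([w,s],[(195,258),S(388,177)]),tri([w,s],[(335,272),S(450,252)]))
print(onz(w,[(195,258),(335,272)],160))"
```

```text
(array([636.848, 183.822, 154.15 ]), [1.3, 1.3]) (array([638.333,  83.301, 154.226]), [1.0, 1.0])
[[638.902 183.734 160.   ]
 [640.571  85.262 160.   ]]
```

Emit:
step_arm:
  deltas:
    - {"translation": [0,0,3],"rot": [0,0,0.12]}
    - {"translation": [0,0,6],"rot": [0,0,0.12]}
    - {"translation": [0,0,9],"rot": [0,0,0.12]}
    - {"translation": [0,0,10.5],"rot": [0,0,0.12]}
    - {"translation": [0,0,10.5],"rot": [0,0,0.12]}

```text
clock: 33.55
eef_pos: [680.6, 129.3, 320.4]
tcp_rot: [3.141, 0.002, 0.011]
contact_force: [0.1, -0.5, -0.0]
opening: -0.002
```

```bash
python3 -c "
from h import *
delta([656,131,166],0,True)"
```

```text
t 33.55 cur [680.6 129.3 320.4] gp [680.3 129.2 165.4] [3.141 0.002 0.011] F [ 0.1 -0.5 -0. ] op -0.002
cm [-2.45 -0.2  -0.05] rot [0.    0.002 0.011]
```

Emit:
step_arm:
  deltas:
    - {"translation": [-1.5,0,0],"rot": [0,0,0]}
    - {"translation": [-2.4,0,0],"rot": [0,0,0]}
    - {"translation": [-3.6,0,-0.7],"rot": [0,0,0]}
    - {"translation": [-4.7,0,-1.2],"rot": [0,0,0]}
    - {"translation": [-6,0,-1.5],"rot": [0,0,0]}
    - {"translation": [-7.2,0,-1.7],"rot": [0,0,0]}
    - {"translation": [-8.5,0,-1.7],"rot": [0,0,0]}
    - {"translation": [-9.8,0,-1.6],"rot": [0,0,0]}

```text
clock: 34.55
eef_pos: [581.8, 128.8, 337.0]
tcp_rot: [3.142, 0.001, 0.01]
contact_force: [1.0, -0.5, 0.4]
opening: 0.002
```

```bash
python3 -c "
from h import *
s=grab('side')
c=s['image'][90:290,120:320,::-1]; cv2.imwrite('pics/s23.png',cv2.resize(c,None,fx=3,fy=3))
delta([563,131,176],0,True)"
```

```text
t 34.6 cur [580.3 128.7 336.5] gp [579.8 128.6 181.5] [3.141 0.003 0.01 ] F [-1.1  1.1 -0. ] op -0.002
cm [-1.72 -0.25  0.55] rot [0.    0.003 0.01 ]
```

View pics/s23.png

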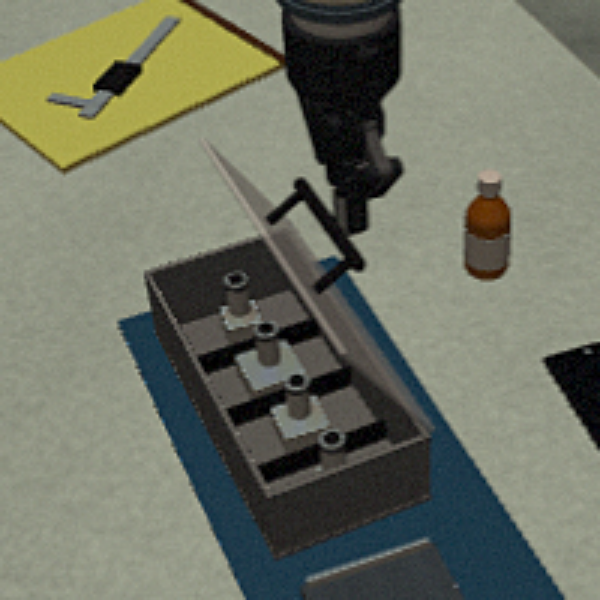

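Emit:
step_arm:
  deltas:
    - {"translation": [-0.9,0,0.2],"rot": [0,0,0]}
    - {"translation": [-1.8,0,0.5],"rot": [0,0,0]}
    - {"translation": [-2.8,0,0.9],"rot": [0,0,0]}
    - {"translation": [-3.7,0,1.4],"rot": [0,0,0]}
    - {"translation": [-4.5,0,2.0],"rot": [0,0,0]}
    - {"translation": [-4.5,0,2.0],"rot": [0,0,0]}
    - {"translation": [-3.5,0,1],"rot": [0,0,0]}
    - {"translation": [-3.5,0,-2],"rot": [0,0,0]}

```text
clock: 35.6
eef_pos: [548.7, 128.4, 357.2]
tcp_rot: [3.141, 0.001, 0.01]
contact_force: [0.4, -0.5, 0.2]
opening: 0.0
```

```bash
python3 -c "
from h import *
s=grab('side');w=grab('wrist','w24')
c=s['image'][90:290,120:320,::-1]; cv2.imwrite('pics/s24.png',cv2.resize(c,None,fx=3,fy=3))
delta([520,131,185],0,True)"
```

```text
t 35.7 cur [549.9 128.7 360.9] gp [550.8 128.9 205.9] [-3.14  -0.006  0.01 ] F [ 0.1 -0.4  0.1] op -0.001
cm [-3.   -0.25  2.07] rot [-0.001 -0.006  0.01 ]
```

View pics/s24.png

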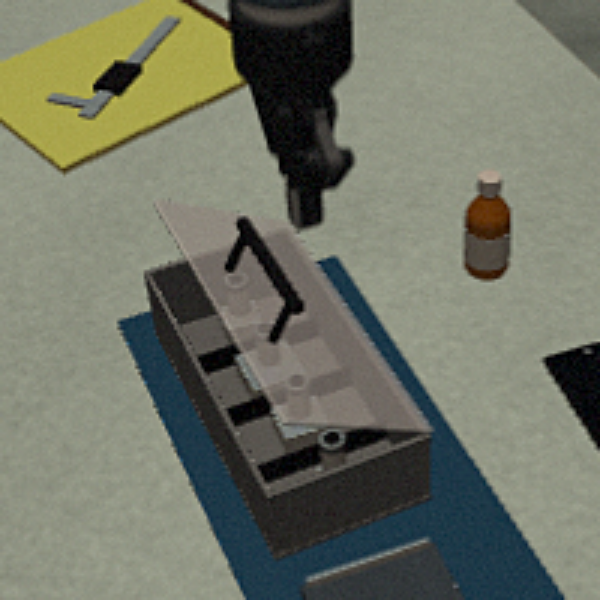

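View pics/w24.png

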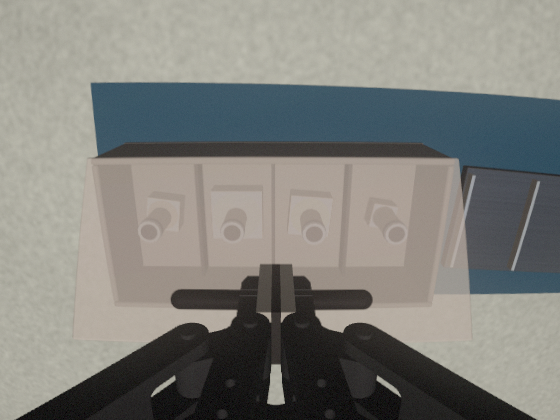

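```bash
python3 -c "
from h import *
w=grab('wrist','w25');s=grab('side')
g=cv2.cvtColor(w['image'],cv2.COLOR_RGB2GRAY); print(g[275:325,200].tolist())
c=s['image'][90:290,120:320,::-1]; cv2.imwrite('pics/s25.png',cv2.resize(c,None,fx=3,fy=3))
print(onz(w,[(200,299)],153),onz(w,[(200,299)],147))
delta([520,131,185],0,True)"
```

```text
[147, 147, 147, 148, 148, 148, 147, 148, 151, 148, 148, 146, 146, 147, 147, 145, 60, 42, 49, 52, 50, 44, 50, 52, 51, 51, 50, 54, 58, 57, 54, 54, 52, 53, 50, 48, 132, 167, 174, 173, 174, 174, 173, 175, 175, 175, 174, 173, 169, 42]
[[520.583 170.132 153.   ]] [[516.694 171.507 147.   ]]
t 35.8 cur [548.7 128.5 358.2] gp [549.  128.5 203.2] [-3.141 -0.002  0.01 ] F [-0.4  0.3 -0.3] op 0.005
cm [-2.87 -0.28  1.81] rot [-0.    -0.002  0.01 ]
```

Emit:
step_arm:
  deltas:
    - {"translation": [-1.5,0,0.5],"rot": [0,0,0]}
    - {"translation": [-3,0,1.2],"rot": [0,0,0]}
    - {"translation": [-3,0,1.8],"rot": [0,0,0]}
    - {"translation": [-3,0,2.5],"rot": [0,0,0]}
    - {"translation": [-3.4,0,3],"rot": [0,0,0]}
    - {"translation": [-3.8,0,3.4],"rot": [0,0,0]}
    - {"translation": [-4.4,0,4.1],"rot": [0,0,0]}
    - {"translation": [-5.0,0,4.9],"rot": [0,0,0]}

```text
clock: 36.8
eef_pos: [497.7, 128.0, 307.7]
tcp_rot: [-3.142, 0.0, 0.01]
contact_force: [-1.5, 0.2, 2.2]
opening: 0.0
```

```bash
python3 -c "
from h import *
s=grab('side');w=grab('wrist','w26')
c=s['image'][90:290,120:320,::-1]; cv2.imwrite('pics/s26.png',cv2.resize(c,None,fx=3,fy=3))
delta([489,131,136],0,True)"
```

```text
t 36.9 cur [497.2 127.8 307. ] gp [497.  127.8 152. ] [3.141 0.001 0.01 ] F [ 0.3 -0.7 -0.7] op -0.0
cm [-0.81 -0.33  1.61] rot [0.    0.001 0.01 ]
```

View pics/s26.png

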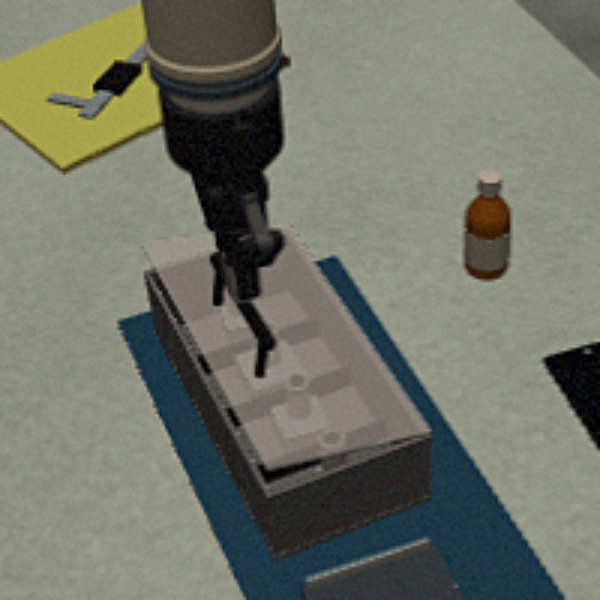

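Lid near 0.2, following nicely. Press to shut, slowly at the end.

Emit:
step_arm:
  deltas:
    - {"translation": [-0.3,0,0.5],"rot": [0,0,0]}
    - {"translation": [-0.5,0,0.9],"rot": [0,0,0]}
    - {"translation": [-0.65,0,1.2],"rot": [0,0,0]}
    - {"translation": [-0.8,0,1.5],"rot": [0,0,0]}
    - {"translation": [-0.8,0,1.65],"rot": [0,0,0]}

```text
clock: 37.52
eef_pos: [489.7, 127.8, 291.5]
tcp_rot: [3.142, 0.0, 0.01]
contact_force: [-1.0, -0.4, 1.1]
opening: 0.0
```

Emit:
step_arm:
  deltas:
    - {"translation": [0,0,0.1],"rot": [0,0,0]}
    - {"translation": [0,0,0.15],"rot": [0,0,0]}

```text
clock: 37.78
eef_pos: [489.9, 127.9, 291.0]
tcp_rot: [-3.142, 0.0, 0.01]
contact_force: [-6.2, -1.3, 16.3]
opening: -0.003
```

Emit:
step_arm:
  deltas:
    - {"translation": [0,0,0.08],"rot": [0,0,0]}
    - {"translation": [0,0,0.12],"rot": [0,0,0]}
    - {"translation": [0,0,0.12],"rot": [0,0,0]}

```text
clock: 38.15
eef_pos: [489.9, 127.9, 290.8]
tcp_rot: [-3.142, -0.0, 0.01]
contact_force: [-8.5, -1.3, 25.1]
opening: -0.001
```

Emit:
step_arm:
  deltas:
    - {"translation": [0,0,-2],"rot": [0,0,0]}
    - {"translation": [0,0,-6],"rot": [0,0,0]}
    - {"translation": [0,0,-11],"rot": [0,0,0]}
    - {"translation": [-3,0,-15],"rot": [0,0,0]}
    - {"translation": [-8,0,-17],"rot": [0,0,0]}
    - {"translation": [-8,0,-17],"rot": [0,0,0]}
    - {"translation": [-8,0,-17],"rot": [0,0,0]}

```text
clock: 39.02
eef_pos: [410.1, 127.1, 459.2]
tcp_rot: [-3.141, -0.002, 0.01]
contact_force: [0.4, -1.2, 0.0]
opening: 0.002
```

```bash
python3 -c "
from h import *
s=grab('side');w=grab('wrist');w=grab('wrist','w27')
c=s['image'][130:330,120:320,::-1]; cv2.imwrite('pics/s27.png',cv2.resize(c,None,fx=3,fy=3,interpolation=cv2.INTER_CUBIC))
print(readout.sense()['eef_pos'], readout.sense()['contact_force'])
print([ (n,proj(w,[[520.8,y,65]]).round(0).tolist()) for n,y in ((22,35),(36,99),(44,163),(29,227))])
"
```

```text
[410.537 127.088 458.381] [-0.611  0.097  0.488]
[(22, [[378.0, 49.0]]), (36, [[308.0, 48.0]]), (44, [[237.0, 47.0]]), (29, [[167.0, 48.0]])]
```

View pics/s27.png

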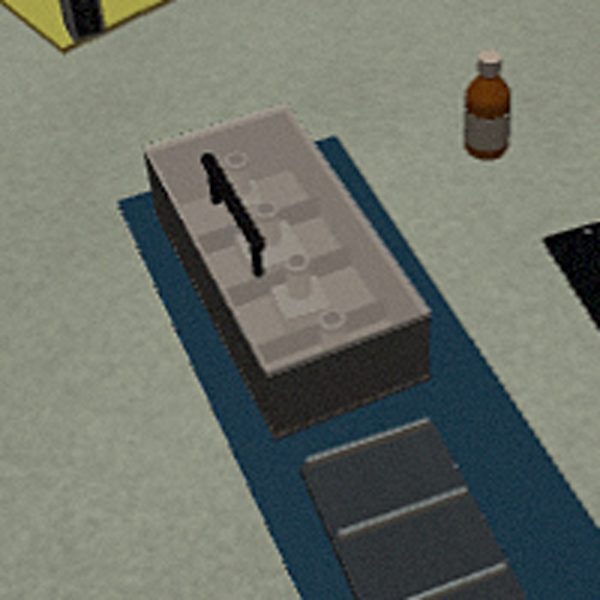

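View pics/w27.png

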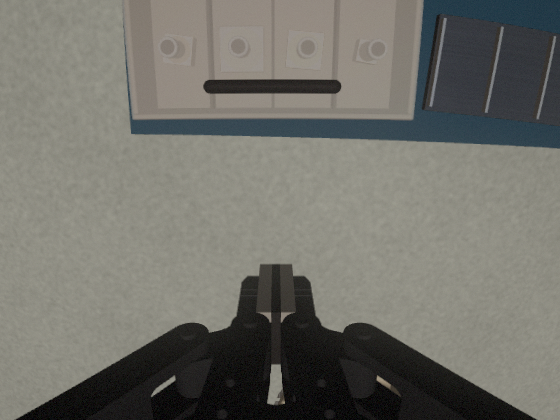

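Lid flush in the side view. Through it the neck tops are at (168,47), (239,46), (308,47) and (378,48), within 2 px of the predicted spots. Order is 29, 44, 36, 22, and the arm is clear.

```bash
python3 -c "
from rig import ticket; print(ticket.sign_off())"
```

```text
the job is handed in; nothing more can be done
None
```

The case holds all four nozzles upright, one to a bay, and the lid is shut. I handed the job in at about 39 s on the robot's clock.

- **Opening:** I swung the lid up by its handle, then pushed it the rest of the way, close to its end stop, with closed fingers from inside.
- **Moving the nozzles:** They went across in the order 22, 36, 44, 29. From left to right they now stand 29, 44, 36, 22, as they did in the rack.
- **Shutting:** I pushed the handle over from behind, then pressed down on it. The lid came to a hard stop, with about 25 N on the wrist.

**Last checks:**
- The side view shows the lid flush with the case.
- Through the lid, the four neck tops are within about 2 px of where the bay centres should put them.
- The arm was clear and reading about 0 N.
- The phone, reel and bottle were never approached. I did not measure their positions again at the end.

**Where checks disagreed:**
- The overhead and wrist cameras differed by about 5 mm on where the case is in x. I used about 521 mm, from the wrist camera and the finger contacts. The middle of each bay in x is therefore known to about 1–2 mm.
- My first side-view estimate of the case in y was about 5 mm off. Later wrist views of the ribs fixed that value.
- The 22 mm nozzle was pressed onto the bay floor with about 23 N when I set it down, more than the others. It still stood upright and in place afterwards.

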